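# Hold the tool-case lid at the set angle for fitting a stay

## Robot

A 6-joint arm with a two-finger parallel gripper is mounted at the origin on the work surface. World frame = base frame: x ahead of the robot, y to its left, z up, the work surface at z = 0. Lengths are in m, angles in rad, forces in N, time in s.
With the tool pointing down it reaches from about 0.3 to 0.775 m from the base axis. Payload 14.6 kg.
Tool frame: the origin (TCP) lies at the very end of the fingers, on their centre line; the grasp point (between the pads) lies 19 mm behind it (ctrl.pinch_z is the distance from the TCP to the grasp point, in m); z points along the fingers, y is the direction in which the jaws open and shut (so a half turn about z gives the same grasp; the last joint's range is limited). The gripper opens to 85 mm and grips with 20 to 120 N. Pads are 22 mm wide; open, the fingers measure 114 mm over their backs; the gripper's body (76 mm by 85 mm) begins 54 mm behind the grasp point. The pads swing forward as they close: fully open they stand 13 mm farther back than shut.
Start: joints at [-0.067, 0.3, 1.521, -0, 1.321, -0.067], TCP at [0.55, -0, 0.205] pointing down, gripper open.
Joint ranges: [-3.03, 3.03], [-0.79, 2.21], [0.23, 2.52], [-1.04, 4.18], [0, 3.07], [-2.55, 2.55]. Speed limits (rad/s): [2.22, 2.22, 2.57, 3.14, 3.14, 3.14].

## Interface

Orientations are given as a unit quaternion [w, x, y, z].
In Python, from workcell import ctrl, eyes gives the robot as it stands. The module is installed in compiled form; this text tells all that it offers.
- The arm moves only by the shell command python3 -m jog 'ROWS' [FORCE]. ROWS is JSON, a list that holds one entry, the list of rows, each a list of 5 numbers: the shift along the tool's x, y, z in mm, then the turn about the tool's z in degrees, then the opening, from 0 (shut) to 1 (fully open). A call has 1 to 5 rows; each row is the pose to reach, as a shift and turn from the pose commanded when the call began, along the tool's axes at that moment; what a row does not reach only later rows make up. A row lasts 1/12 s, in which the tool goes at most 41.7 mm and 7.16 degrees, less where a joint would pass 70% of its speed; a pose out of reach is approached as far as the arm can. A call with a gripper value outside its range is refused whole. The fingers move at their own pace and stop on an object; FORCE is the grip in N (left out, the last holds). Time passes only in rows, so rows that repeat a pose let the fingers close. It gives the time, the measured TCP pose, the force and the opening at its end, in the units of the state.
- ctrl.get_obs(): the state, without advancing time (a new reading comes with each control period).
- eyes.grab_frame(name): name is "scene" or "side" or "wrist"; returns the picture (400x640x3 uint8, blue, green, red); there is no depth.
- eyes.camera_params(name): a dict with "fovy" (degrees; the focal length in pixels is half the picture's height over the tangent of half this angle, whatever the lens; pixels are square), "cx", "cy" (the principal point, pixels), "eye" and "attitude" of the camera in the world. Camera axes: x right, y up, looking along -z (the intrinsics and any distortion apply to the point x, -y, -z); pixel columns grow to the right and rows downward; lengths in m; the calibration is good to about 2 mm. The wrist camera is an equidistant fisheye: a pixel r from the principal point sees the ray r / f radians off the axis. A picture is of the moment at which its call begins: read the wrist's pose just before it. camera_params takes no time and is no camera call; for the wrist camera it gives the pose at the moment of the call.
- ctrl.hand_in(): hands the job in, once; it reports no verdict.
The state is a dict: "clock": time; "qpos": joint angles; "joint_vel": joint speeds; "effort": joint torques, N m; "tcp_pos": TCP position; "tool_rot": TCP orientation; "ft_force": force on the tool from outside, world axes, zero at the start; "ft_torque": the same for the moment, N m; "gripper_width": finger opening in m.
Only numpy, scipy, OpenCV 4.12 (cv2) and the standard library are available. Lean on these libraries where they do the work, as an engineer would, in place of code of your own. Each camera call takes 0.05 s, during which the arm holds its last target.

## Task

A lid stay is about to be screwed into the green tool case: swing the steel hasp right off the shut lid, then lift the lid at its black bar handle until the lid's edge lines up with the red pointer of the angle gauge beside it. The lid falls shut by itself, so finish while your fingers still hold it steady there: do not let go. Do not push the pointer off its setting, and leave the other things on the bench where they are.

Things in the scene. Friction and masses are not known exactly. Their poses are not given: they have to be found in the camera images.
- case_hinge (a point): Point on the hinge line of the fixed green tool case (340 wide, 200 deep, 110 mm high shut), straight behind the bar handle's middle, 100 mm above the bench. Axes are the case's and never move: x level from front (robot side) to back, y left along the hinge line, z up. The hinge line is the back edge, half-way through the lid's thickness; the case's middle is 100 mm in front and 30 mm left of it.
- lid (a joint): Opening angle of the green lid (200 mm deep, 340 mm wide, 20 mm thick, 0.4 to 0.8 kg with its handle): 0 shut and level, grows as the front edge rises (1.57 would be upright). It swings freely and falls shut when let go. While the hasp lies over the lid it cannot be opened more than about 0.03 rad.
- lid_handle (a point): Black round bar handle, 12 mm thick, 110 mm long, parallel to the hinge line, on two 12 mm arms at its ends, 50 mm in front of the lid's front edge. Origin: middle of the bar, 250 mm from the hinge line, 100 mm above the bench when shut. Axes turn with the lid: y along the bar, x towards the hinge. Between bar and case there is a free gap, 44 mm wide, 98 mm long, open below.
- lid_edge (a point): The front corner of the lid on its right (gauge) side, half-way through its thickness, 200 mm from the hinge line, where the white line along the lid's right edge ends. Its axes turn with the lid: x from the front edge to the hinge, y along the hinge line.
- pointer (a joint): Setting of the red pointer, 0 level and growing as it rises, same sense and same axis as the lid: the lid lines up with the pointer when the two angles are equal. Stiff (1.5 N m); it is set between 0.55 and 1.0 rad.
- pointer_tip (a point): Point on the red pointer (a flat bar 235 mm long, 8 mm high, 16 mm broad) 200 mm from the hinge line, 30 mm to the right of the lid's right edge, in front of a white arc with black ticks every 10 degrees. Its x axis runs along the pointer to the hinge line, y along the hinge line.
- hasp (a joint): Swing of the steel hasp: flat strap 82 x 18 x 4 mm turning level about an upright pin in front of the case. 0: it points to the case's back, over the lid and its catch. It swings away from the handle, counter-clockwise seen from above; at 1.57 it lies along the case's front, pointing left; stop at 1.9. It stays where it is left; moving the knob takes about 1 N.
- hasp_pin (a point): Upright pin on which the hasp turns, in front of the case (222 mm in front and 135 mm left of case_hinge, in the case's axes), at the strap's underside, 117 mm above the bench. Fixed to the case, with the case's axes.
- hasp_knob (a point): Middle of the black upright knob near the free end of the hasp strap: 16 mm thick, 34 mm tall, 60 mm from the pin; the point is 139 mm above the bench, the knob reaches 16 mm above it and 18 mm below it to the strap. The lid's top is 29 mm below the point.
- drill: Green and black cordless drill lying on its side on the left near the robot, a bystander, 220 by 205 mm, 60 mm high.
- tape: Yellow tape measure standing on edge to the right of the gauge, a bystander, 70 by 38 mm, 65 mm high.
- screwdriver: Screwdriver lying to the left of the case, a bystander, about 200 mm long.
- screw_jar: Small glass jar, 60 mm across, 80 mm high, to the left of the case, a bystander.
- glue: White glue bottle, 60 mm across, 170 mm high, on the right of the bench, a bystander.
- hammer: Hammer lying on the right near the robot, a bystander.
- offcut: Flat piece of wood, 160 by 90 mm, 18 mm thick, on the right near the robot, a bystander.

How it is judged:
By the outcome, as a careful person would: the job done as asked, in the order asked, and still so for the second after the job is handed in, while the arm keeps its last pose, push and grip.
It also fails if it takes over 51 s, if anything falls off the work surface, if the arm or the gripper's body presses on something with over 40 N, if the wrist force passes 120 N, or if a joint passes its speed limit or range.

## Working session

There is one attempt and no reset: what is moved stays moved. The work goes in short steps, Python scripts to look and compute and a shell command to move; the robot and the scene stay as the last step left them, time stands still between calls to the robot, and variables do not carry over. Pictures are saved under pics/ and viewed, and the job is handed in when it is done.

```bash
mkdir -p pics
python3 - <<'E'
from workcell import ctrl, eyes
import cv2
for n in ["scene","side","wrist"]:
    p=eyes.camera_params(n); print(n,p)
    cv2.imwrite(f"pics/{n}0.png",eyes.grab_frame(n))
o=ctrl.get_obs(); print(o)
E
```

```text
scene {'fovy': 50.261115775644136, 'cx': 313.65892255496914, 'cy': 203.4709007110673, 'eye': array([ 1.05601064, -0.40871326,  1.22170147]), 'attitude': array([0.86578309, 0.240511  , 0.12426332, 0.4208714 ])}
side {'fovy': 49.239664367927325, 'cx': 319.0823049201402, 'cy': 198.7897416762801, 'eye': array([0.22415656, 1.04481444, 1.23164868]), 'attitude': array([-0.13599693, -0.05012052,  0.37816908,  0.91431992])}
wrist {'fovy': 65.70646984690485, 'cx': 320.97066174583017, 'cy': 192.57591139227654, 'eye': array([0.54942912, 0.08226037, 0.37308946]), 'attitude': array([ 9.86798437e-01, -1.61952585e-01,  4.40706854e-04, -1.07956523e-04])}
{'clock': 0.15, 'qpos': array([-6.66225236e-02,  3.00325254e-01,  1.52141432e+00, -2.88713920e-05,
        1.32068660e+00, -6.66099600e-02]), 'joint_vel': array([ 0.00015259, -0.00178526, -0.00132226,  0.00016985,  0.00041121,
        0.0012692 ]), 'effort': array([ 1.15317634e-03, -5.43663168e+01, -3.61884356e+01, -9.07762978e-05,
        3.16729136e-03,  4.75633647e-05]), 'tcp_pos': array([ 5.49812291e-01, -1.03891473e-05,  2.04871878e-01]), 'tool_rot': array([-3.04449812e-04,  7.07108631e-01,  7.07104808e-01, -2.84949842e-04]), 'ft_force': array([-0.30758659,  0.44700996, -0.71220495]), 'ft_torque': array([-0.01373221,  0.00565562, -0.01309767]), 'gripper_width': 0.08524390417248126}
```

View pics/scene0.png

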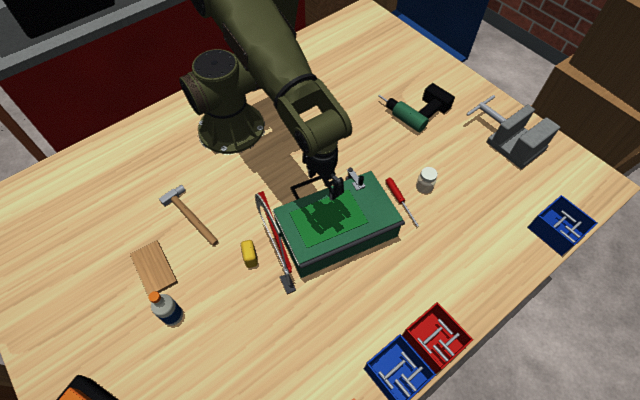

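View pics/side0.png

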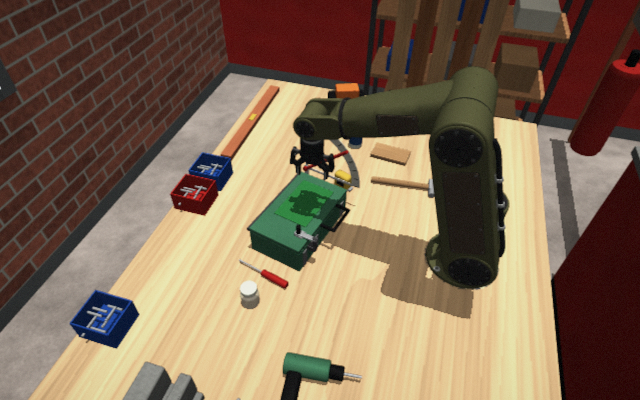

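View pics/wrist0.png

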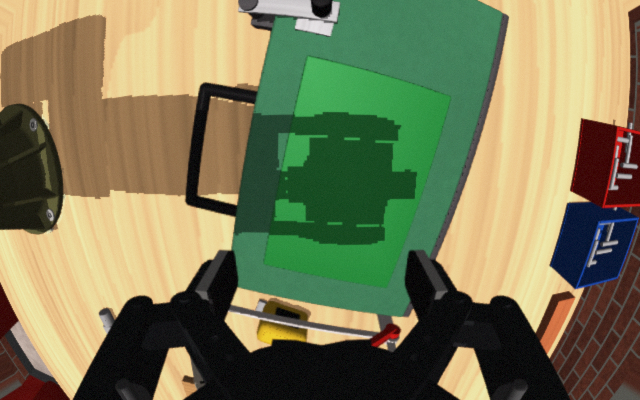

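Run:
```python
import cv2
def crop(n,x0,y0,x1,y1,s,out):
    i=cv2.imread(f"pics/{n}.png")[y0:y1,x0:x1]
    cv2.imwrite(f"pics/{out}.png",cv2.resize(i,None,fx=s,fy=s,interpolation=cv2.INTER_CUBIC))
crop("scene0",240,160,420,300,4.4,"sc0c")
crop("side0",240,140,380,280,4.2,"si0c")
crop("wrist0",170,0,520,240,2.2,"wr0c")
crop("wrist0",220,280,420,380,4,"wr0d")
```

```text
(no output)
```

View pics/sc0c.png

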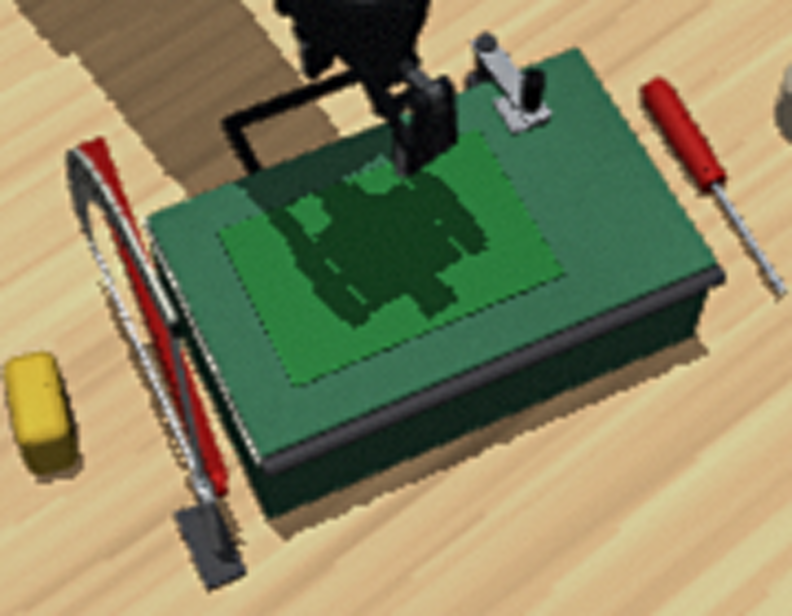

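View pics/si0c.png

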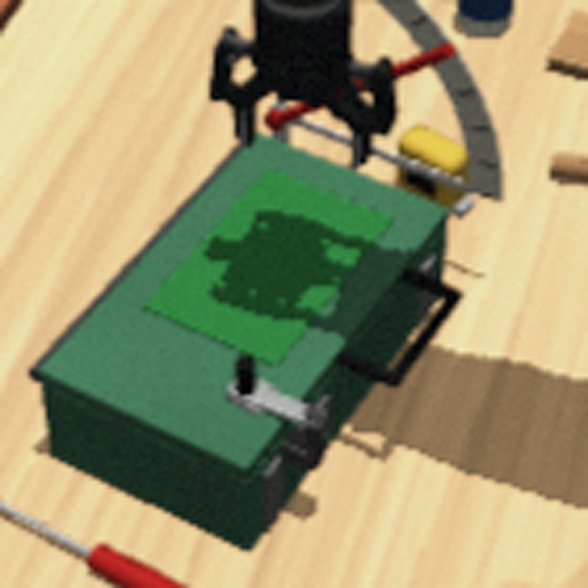

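View pics/wr0c.png

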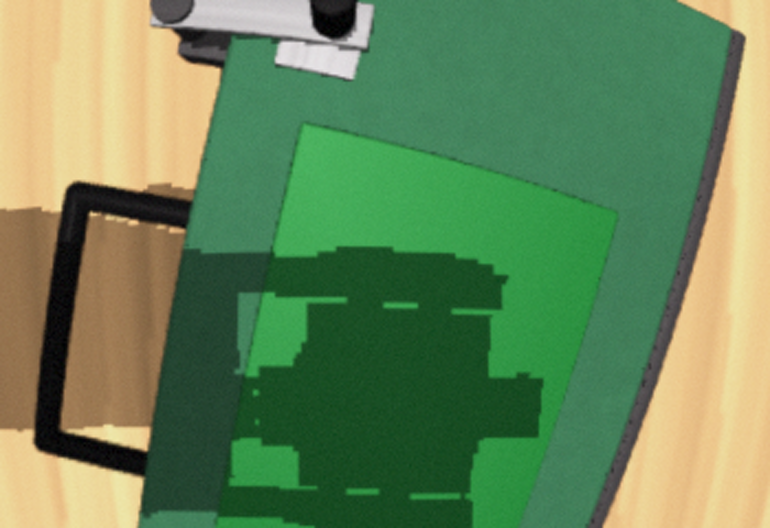

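View pics/wr0d.png

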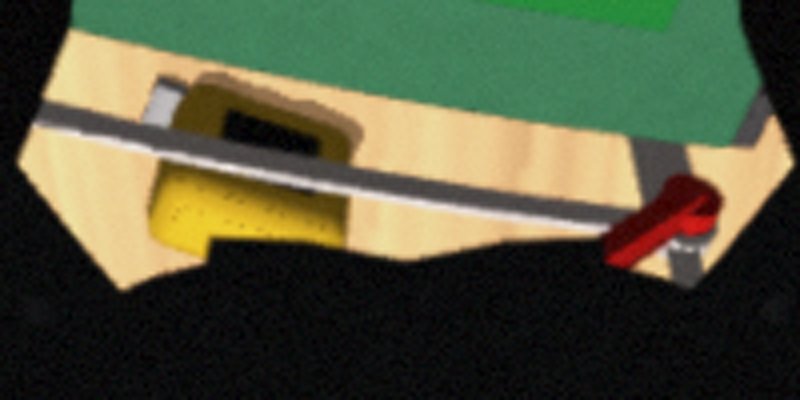

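```bash
cat > h.py <<'E'
import numpy as np
from scipy.spatial.transform import Rotation as R
def proj(P,n,p):
    q=np.array(p['attitude']); M=R.from_quat(q[[1,2,3,0]]).as_matrix()
    c=(np.atleast_2d(P)-p['eye'])@M; x,y,z=c[:,0],-c[:,1],-c[:,2]
    f=200/np.tan(np.radians(p['fovy'])/2)
    if n=='wrist':
        r=np.hypot(x,y); th=np.arctan2(r,z); return np.c_[p['cx']+f*th*x/r,p['cy']+f*th*y/r]
    return np.c_[p['cx']+f*x/z,p['cy']+f*y/z]
def world(pc,h):
    c,s=np.cos(h[2]),np.sin(h[2]); pc=np.atleast_2d(pc)
    return np.c_[h[0]+c*pc[:,0]-s*pc[:,1],h[1]+s*pc[:,0]+c*pc[:,1],pc[:,2]+.1]
E
python3 - <<'E'
from workcell import eyes
from h import *
from scipy.optimize import least_squares
obs=[('scene',(-.2,-.14,.01),(274.1,208.9)),('scene',(0,-.14,.01),(299.5,264.1)),('scene',(-.2,.2,.01),(371.4,171.4)),('scene',(0,.2,.01),(402.5,220.9)),
('side',(-.2,-.14,.01),(346.4,189.5)),('side',(-.2,.2,.01),(299.5,251.9)),('side',(0,.2,.01),(249,228.6)),('side',(0,-.14,.01),(301.9,172.9)),
('wrist',(-.25,.049,.006),(207.3,88.6)),('wrist',(-.25,-.049,.006),(192.7,198.6)),('wrist',(0,-.14,.01),(407,316))]
cp={n:eyes.camera_params(n) for n in ('scene','side','wrist')}
fun=lambda h:np.array([proj(world(c,h),n,cp[n])[0]-np.array(u) for n,c,u in obs])
r=least_squares(lambda h:fun(h).ravel(),[.7,0,0],loss='soft_l1'); h=r.x
print(h); print(np.round(fun(h),1))
pt=lambda a,L:(-L*np.cos(a),-.17,L*np.sin(a))
for n,u in (('scene',(261.4,192.5)),('side',(347.1,151.9))):
    g=lambda a:(proj(world(pt(a[0],.235),h),n,cp[n])[0]-u)
    s=least_squares(g,[.7]);print(n,s.x,g(s.x), 'hinge',proj(world((0,-.17,0),h),n,cp[n]), 'hasp', proj(world((-.222,.135,.02),h),n,cp[n]),proj(world((-.162,.135,.055),h),n,cp[n]))
for nme,c in dict(handle=(-.25,0,0),pin=(-.222,.135,.017),knob=(-.162,.135,.039),edge=(-.2,-.14,0)).items(): print(nme,world(c,h))
np.save('hinge.npy',h)
E
```

```text
[ 0.67941567 -0.01948638 -0.23377222]
[[-0.3  0.1]
 [ 0.7  0.4]
 [ 1.1 -1. ]
 [ 2.4 -1. ]
 [-0.5 -1.1]
 [-2.3 -1. ]
 [-1.7 -1.4]
 [-1.8 -2.7]
 [-1.   3.6]
 [-0.2 -4.7]
 [-0.4  0.3]]
scene [0.70022012] [ 0.11720685 -0.22008811] hinge [[290.58799634 270.05755297]] hasp [[351.45444563 170.50307206]] [[361.22906046 178.29239467]]
side [0.70698763] [-0.45063081  0.29893741] hinge [[304.16816792 167.74154069]] hasp [[313.31349458 238.25800372]] [[297.61429973 224.25229712]]
handle [[0.4362158  0.03842582 0.1       ]]
pin [[0.49472677 0.16326758 0.117     ]]
knob [[0.55309474 0.14936866 0.139     ]]
edge [[ 0.45242495 -0.10934855  0.1       ]]
```

```bash
python3 -m jog '[[[30,1,0,7,0.3],[60,2,0,14,0.3],[90,3,0,21,0.3],[120,3,0,28,0.3],[149,3,0,35,0.3]]]' 40
python3 - <<'E'
from workcell import ctrl,eyes
from h import *
import cv2
p=eyes.camera_params('wrist');h=np.load('hinge.npy')
cv2.imwrite('pics/w1.png',eyes.grab_frame('wrist'))
for c in [(-.222,.135,.021),(-.162,.135,.055),(-.25,.055,.006),(-.25,-.055,.006),(-.2,.2,.01),(0,.2,.01)]: print(c,proj(world(c,h),'wrist',p).round(1))
E
```

```text
clock: 0.57
tcp_pos: [0.5527, 0.1505, 0.205]
tool_rot: [-0.0, 0.888, 0.459, -0.0]
ft_force: [-0.7, -0.4, -0.1]
gripper_width: 0.0262
(-0.222, 0.135, 0.021) [[260.2 213.8]]
(-0.162, 0.135, 0.055) [[322.8 203.9]]
(-0.25, 0.055, 0.006) [[273.1 282.3]]
(-0.25, -0.055, 0.006) [[313.5 348.5]]
(-0.2, 0.2, 0.01) [[253.8 135.5]]
(0, 0.2, 0.01) [[464.   57.2]]
```

View pics/w1.png

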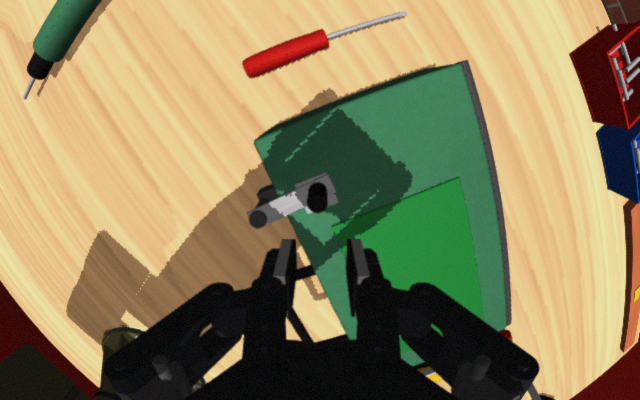

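Run:
```python
import cv2
i=cv2.imread("pics/w1.png")[120:250,230:360]
cv2.imwrite("pics/w1c.png",cv2.resize(i,None,fx=4.6,fy=4.6,interpolation=cv2.INTER_CUBIC))
```

```text
(no output)
```

View pics/w1c.png

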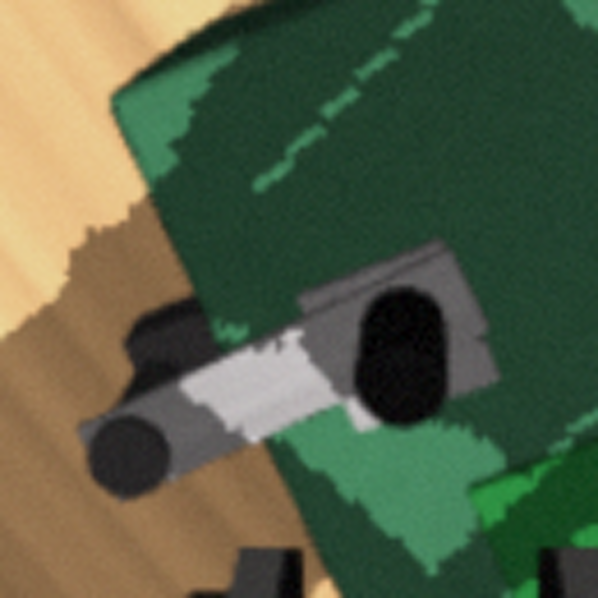

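```bash
python3 -m jog '[[[0,0,0,7,0.3],[0,0,0,14,0.3],[0,0,0,21,0.3],[0,0,0,28,0.3],[0,0,0,34,0.3]]]'
python3 -m jog '[[[0,0,0,7,0.3],[0,0,0,14,0.3],[0,0,0,21,0.3],[0,0,0,28,0.3],[0,0,0,34,0.3]]]'
python3 - <<'E'
from workcell import ctrl,eyes
from h import *
import cv2
eyes.grab_frame('wrist')
p=eyes.camera_params('wrist');h=np.load('hinge.npy')
i=eyes.grab_frame('wrist');print(ctrl.get_obs()['tcp_pos'],p)
np.save('w2cam.npy',p,allow_pickle=True)
cv2.imwrite('pics/w2.png',i)
for c in [(-.222,.135,.021),(-.162,.135,.055),(-.25,.055,.006),(-.25,-.055,.006),(-.2,.2,.01),(0,.2,.01)]: print(c,proj(world(c,h),'wrist',p).round(1))
cv2.imwrite('pics/w2c.png',cv2.resize(i[0:280,190:490],None,fx=2.6,fy=2.1,interpolation=cv2.INTER_CUBIC))
E
```

```text
clock: 1.03
tcp_pos: [0.5529, 0.149, 0.205]
tool_rot: [0.0, 0.984, 0.179, -0.0]
ft_force: [-0.6, 0.3, 0.2]
gripper_width: 0.0258
clock: 1.45
tcp_pos: [0.5529, 0.1489, 0.205]
tool_rot: [0.0, 0.993, -0.116, -0.0]
ft_force: [-0.3, -0.6, -0.3]
gripper_width: 0.0255
[0.55290117 0.14894526 0.20501227] {'fovy': 65.70646984690485, 'cx': 320.97066174583017, 'cy': 192.57591139227654, 'eye': array([0.63209875, 0.12975406, 0.37327794]), 'attitude': array([-0.60912843,  0.10015438, -0.12659934,  0.7764691 ])}
(-0.222, 0.135, 0.021) [[320.8 250.4]]
(-0.162, 0.135, 0.055) [[320.2 202.7]]
(-0.25, 0.055, 0.006) [[398.4 265.1]]
(-0.25, -0.055, 0.006) [[490.  258.6]]
(-0.2, 0.2, 0.01) [[252.  223.9]]
(0, 0.2, 0.01) [[242.5   4.4]]
```

View pics/w2.png

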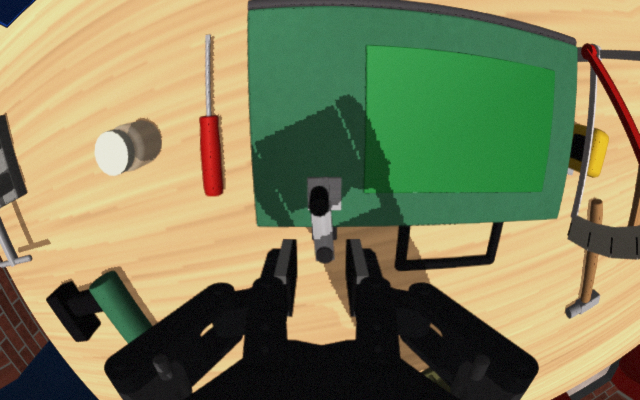

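View pics/w2c.png

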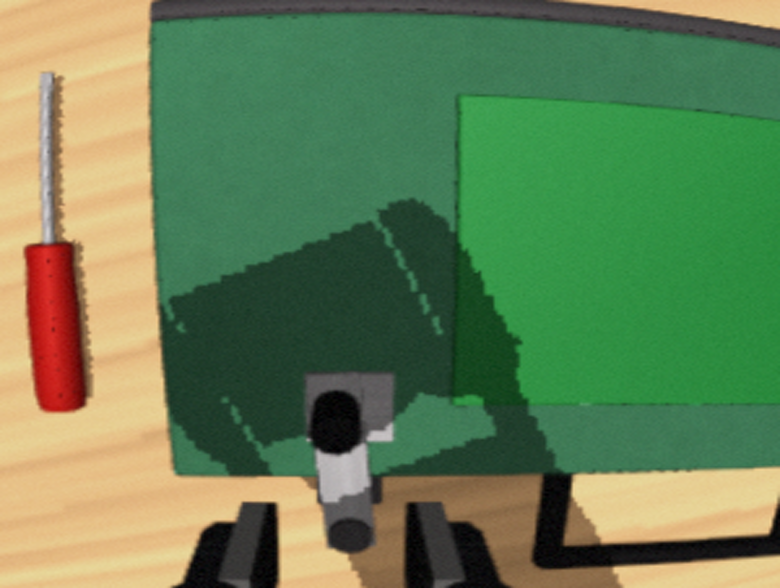

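Run:
```python
from workcell import eyes
from h import *
from scipy.optimize import least_squares
cp={n:eyes.camera_params(n) for n in ('scene','side')}
cp['wrist']=np.load('w2cam.npy',allow_pickle=True).item()
obs=[('wrist',(-.25,.055,.006),(403,264.5)),('wrist',(-.25,-.055,.006),(494,260)),('wrist',(-.2,.2,.01),(258.1,226.2)),('wrist',(0,.2,.01),(248.5,9.5)),('wrist',(-.2,-.14,.01),(558,218)),('wrist',(0,-.14,.01),(576,47))]
fun=lambda h:np.array([proj(world(c,h),n,cp[n])[0]-np.array(u) for n,c,u in obs])
r=least_squares(lambda h:fun(h).ravel(),[.7,0,0],loss='soft_l1'); h=r.x
print(h); print(np.round(fun(h),1))
obs2=obs+[('scene',(-.2,-.14,.01),(274.1,208.9)),('scene',(0,-.14,.01),(299.5,264.1)),('scene',(-.2,.2,.01),(371.4,171.4)),('scene',(0,.2,.01),(402.5,220.9)),
('side',(-.2,-.14,.01),(346.4,189.5)),('side',(-.2,.2,.01),(299.5,251.9)),('side',(0,.2,.01),(249,228.6)),('side',(0,-.14,.01),(301.9,172.9))]
obs=obs2;print(fun(h).round(1)[6:])
for a in (0,.05,.1,.15):
  k=(-.222+.06*np.cos(a),.135+.06*np.sin(a)); print(a,proj(world(k+(.055,),h),'wrist',cp['wrist']),proj(world((-.222,.135,.025),h),'wrist',cp['wrist']), world(k+(.039,),h))
for nme,c in dict(handle=(-.25,0,0),pin=(-.222,.135,.017)).items(): print(nme,world(c,h))
np.save('hinge.npy',h)
```

```text
[ 0.67534445 -0.02375035 -0.23231487]
[[ 0.1  2.8]
 [-0.6  0.4]
 [-0.3  0.9]
 [-0.2 -2.2]
 [ 1.2  0.2]
 [ 3.  -2.2]]
[[-2.3  0. ]
 [-1.3  0.3]
 [-0.9 -1.2]
 [ 0.3 -1.2]
 [ 0.8 -1.7]
 [-0.5 -1.7]
 [-0.  -2. ]
 [-0.5 -3.2]]
0 [[327.32741043 206.58056314]] [[326.65299752 255.41218702]] [[0.54877757 0.14492041 0.139     ]]
0.05 [[323.35994739 206.70565559]] [[326.65299752 255.41218702]] [[0.549395   0.14785586 0.139     ]]
0.1 [[319.40455703 207.01374799]] [[326.65299752 255.41218702]] [[0.54986496 0.15081851 0.139     ]]
0.15 [[315.47503145 207.50358185]] [[326.65299752 255.41218702]] [[0.55018625 0.15380094 0.139     ]]
handle [[0.43206044 0.03380735 0.1       ]]
pin [[0.49038941 0.15873426 0.117     ]]
```

```bash
python3 -m jog '[[[-3,-0.5,20,0,0.3],[-3,-0.5,40,0,0.3],[-3,-0.5,60,0,0.3],[-3,-0.5,78,0,0.3],[-3,-0.5,78,0,0.3]]]'
python3 - <<'E'
from workcell import ctrl,eyes
import cv2
i=eyes.grab_frame('wrist')
cv2.imwrite('pics/w3.png',i[100:400,120:520])
print(ctrl.get_obs())
E
```

```text
clock: 1.97
tcp_pos: [0.5485, 0.1498, 0.1237]
tool_rot: [0.001, 0.994, -0.111, -0.003]
ft_force: [-1.3, 0.5, -0.6]
gripper_width: 0.0252
{'clock': 2.0167, 'qpos': array([ 2.02179786e-01,  4.19791428e-01,  1.55074094e+00, -2.16808264e-05,
        1.17433147e+00,  1.99666542e+00]), 'joint_vel': array([ 0.0014921 , -0.03596803, -0.04712509, -0.00049912,  0.02269189,
        0.01466782]), 'effort': array([-4.10167209e-03, -5.63953757e+01, -3.17732084e+01, -5.86268101e-06,
       -5.17152362e-01, -4.47715307e-02]), 'tcp_pos': array([0.54938471, 0.14996857, 0.12593834]), 'tool_rot': array([ 5.14720796e-04,  9.93751044e-01, -1.11607291e-01, -1.55252434e-03]), 'ft_force': array([ 0.21484944,  0.64362742, -0.07167142]), 'ft_torque': array([-0.00718963, -0.01009839,  0.01177785]), 'gripper_width': 0.025506105699045524}
```

View pics/w3.png

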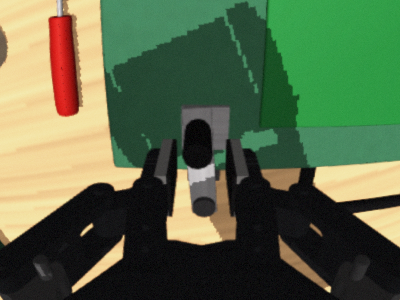

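Run:
```python
from workcell import ctrl,eyes
from h import *
p=eyes.camera_params('wrist');o=ctrl.get_obs();t=o['tcp_pos'];q=o['tool_rot'];M=R.from_quat(q[[1,2,3,0]]).as_matrix()
print(M.round(2))
off=np.array([120,100])
for d in [(0,0,0),(0,0,-.019),(.011,.0128,0),(.011,-.0128,0),(-.011,-.0128,0),(.011,-.0128,-.03)]: print(d,proj(t+M@d,'wrist',p)-off)
h=np.load('hinge.npy')
for z in (.021,.055): print(proj(world((-.222+.0598,.135+.0054,z),h),'wrist',p)-off)
```

```text
[[ 0.98 -0.22 -0.  ]
 [-0.22 -0.98 -0.  ]
 [-0.    0.   -1.  ]]
(0, 0, 0) [[200.97783648 131.84502468]]
(0, 0, -0.019) [[201.01589479 146.92160145]]
(0.011, 0.0128, 0) [[222.68309833 114.9731256 ]]
(0.011, -0.0128, 0) [[179.25601425 115.00637394]]
(-0.011, -0.0128, 0) [[180.25696396 147.7603233 ]]
(0.011, -0.0128, -0.03) [[175.45418671 138.0772101 ]]
[[200.39884051 127.79631202]]
[[200.44958228 155.69757304]]
```

Run:
```python
import cv2,numpy as np
i=cv2.imread("pics/w3.png")[90:230,130:270].astype(float)
i=(255*(i/255)**.5).astype(np.uint8)
cv2.imwrite("pics/w3c.png",cv2.resize(i,None,fx=4.2,fy=4.2,interpolation=cv2.INTER_CUBIC))
```

```text
(no output)
```

View pics/w3c.png

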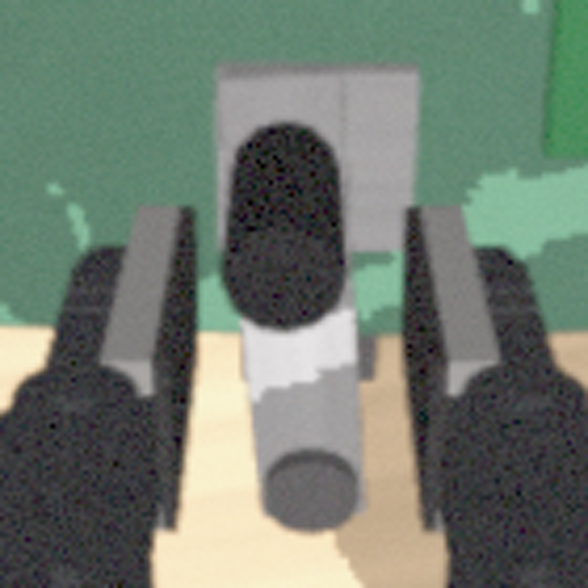

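Run:
```python
from workcell import ctrl,eyes
from h import *
import cv2
o=ctrl.get_obs();t=o['tcp_pos']
for n in ('side','scene'):
    p=eyes.camera_params(n);i=eyes.grab_frame(n)
    u=proj(t,n,p)[0];x,y=u.astype(int)-50;print(n,(u-[x,y])*5.5, [(proj(t+np.array([0,0,z]),n,p)[0]-[x,y])*5.5 for z in (.019,.03)])
    i=i[y:y+100,x:x+100].astype(float);i=(255*(i/255)**.5).astype(np.uint8)
    cv2.imwrite(f'pics/{n}3.png',cv2.resize(i,None,fx=5.5,fy=5.5,interpolation=cv2.INTER_CUBIC))
```

```text
side [279.5071832  277.31113277] [array([278.81980045, 256.60870044]), array([278.41593349, 244.44513003])]
scene [279.4501258  279.30154677] [array([282.17019308, 260.09415854]), array([283.77609435, 248.75430337])]
```

View pics/side3.png

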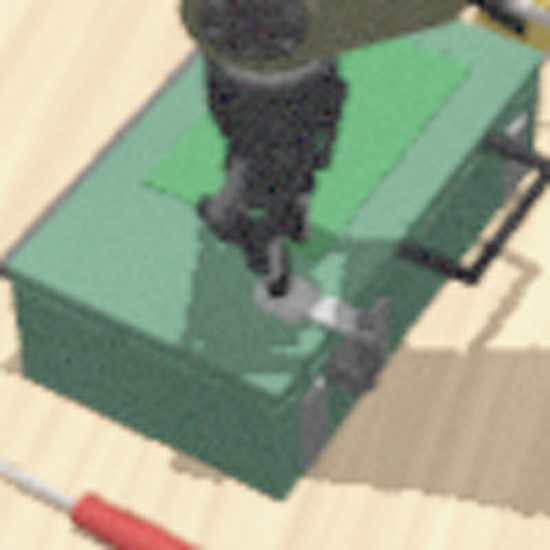

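View pics/scene3.png

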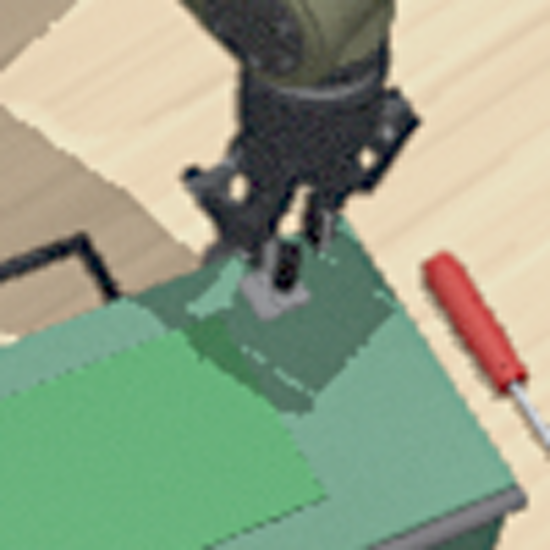

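```bash
python3 - <<'E'
from workcell import ctrl,eyes
from h import *
from scipy.optimize import least_squares
import cv2
o=ctrl.get_obs();t=o['tcp_pos'];q=o['tool_rot'];M=R.from_quat(q[[1,2,3,0]]).as_matrix()
pw=eyes.camera_params('wrist');ps=eyes.camera_params('scene')
print(M.round(3))
off=proj(t,'scene',ps)[0].astype(int)-50
for g in (.0128,.0145,.016):
  f=lambda v:np.r_[(proj(t+M@[v[0],-g,v[1]],'wrist',pw)[0]-[295.2,239.3]),(proj(t+M@[v[0],g,v[1]],'wrist',pw)[0]-[346.4,239.3])]
  s=least_squares(f,[0,0]);print(g,s.x,s.fun.round(1))
for d in (0,-.01,-.02,-.03):
  print(d,[(proj(t+M@[.0,y,d],'scene',ps)[0]-off)*5.5 for y in (-.02,.02)])
E
python3 - <<'E'
import cv2
i=cv2.imread('pics/scene3.png')[150:330,150:400]
cv2.imwrite('pics/scene3c.png',cv2.resize(i,None,fx=3,fy=3))
E
```

```text
[[ 0.975 -0.223  0.001]
 [-0.223 -0.975  0.   ]
 [ 0.001 -0.    -1.   ]]
0.0128 [ 0.01047513 -0.03036865] [ 0.2  0.   0.2 -0. ]
0.0145 [ 0.00105606 -0.01205285] [ 0.2  0.   0.2 -0. ]
0.016 [-0.00725509  0.00410853] [ 0.2  0.   0.2 -0. ]
0 [array([307.40883964, 265.40222682]), array([244.60076314, 290.82552216])]
-0.01 [array([309.03283145, 255.26597237]), array([245.82488064, 280.79001167])]
-0.02 [array([310.6780452 , 244.99725981]), array([247.06509843, 270.62250846])]
-0.03 [array([312.34489959, 234.59347567]), array([248.32173625, 260.32039122])]
```

View pics/scene3c.png

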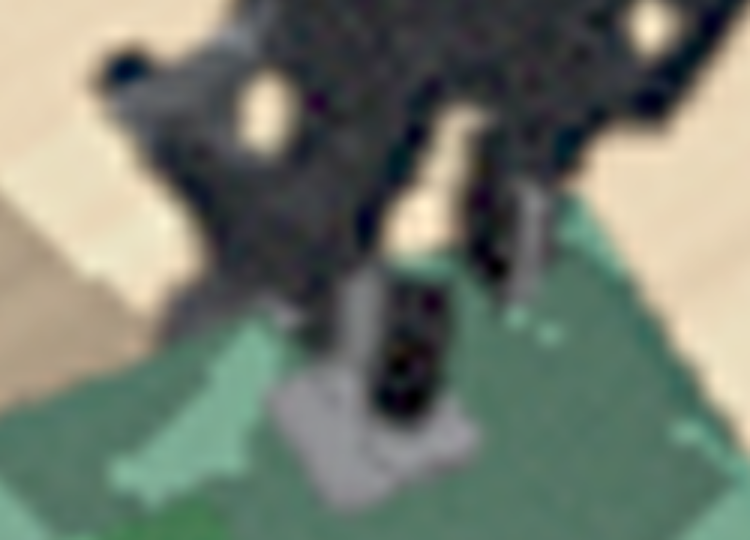

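```bash
python3 -c "
from workcell import ctrl;print(ctrl.pinch_z)"
python3 -m jog '[[[0,0,3,0,0.3],[0,0,6,0,0.3],[0,0,9,0,0.3],[0,0,12,0,0.3]]]'
python3 - <<'E'
from workcell import ctrl,eyes
import cv2,numpy as np
for n,a in (('wrist',(190,330,250,390)),('scene',(150,250,300,400))):
    i=eyes.grab_frame(n)[a[0]:a[1],a[2]:a[3]].astype(float);i=(255*(i/255)**.5).astype(np.uint8)
    cv2.imwrite(f'pics/{n}4.png',cv2.resize(i,None,fx=5,fy=5,interpolation=cv2.INTER_CUBIC))
o=ctrl.get_obs();print(o['tcp_pos'],o['ft_force'])
E
```

```text
0.0187
clock: 2.45
tcp_pos: [0.5503, 0.1502, 0.1153]
tool_rot: [-0.0, 0.994, -0.113, 0.0]
ft_force: [0.2, -0.9, 0.9]
gripper_width: 0.0254
[0.54995809 0.15010064 0.11480357] [-0.5647602   0.42985709 -0.41979956]
```

View pics/wrist4.png

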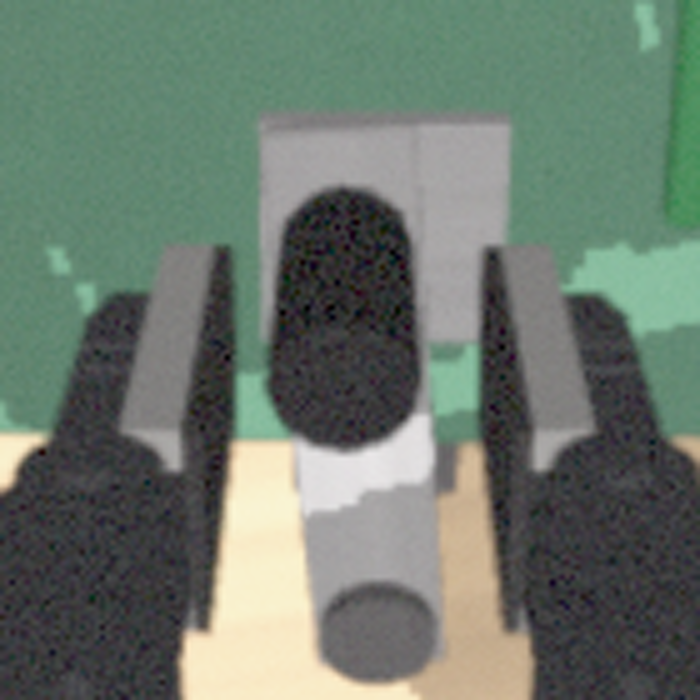

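View pics/scene4.png

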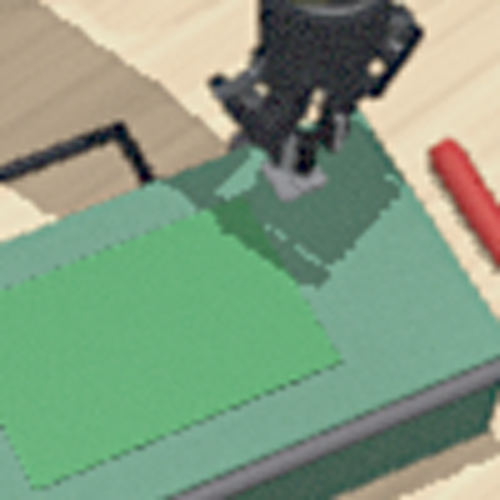

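```bash
python3 -m jog '[[[0,0,0,0,0.05],[0,0,0,0,0.05],[0,0,0,0,0.05],[0,0,0,0,0.05]]]' 20
python3 - <<'E'
from workcell import ctrl,eyes
import cv2,numpy as np
for n,a in (('wrist',(190,330,250,390)),('side',(140,240,230,330))):
    i=eyes.grab_frame(n)[a[0]:a[1],a[2]:a[3]].astype(float);i=(255*(i/255)**.5).astype(np.uint8)
    cv2.imwrite(f'pics/{n}5.png',cv2.resize(i,None,fx=5,fy=5,interpolation=cv2.INTER_CUBIC))
o=ctrl.get_obs();print(o['tcp_pos'],o['ft_force'],o['gripper_width'])
E
```

```text
clock: 2.88
tcp_pos: [0.5502, 0.1502, 0.1153]
tool_rot: [0.0, 0.994, -0.113, 0.0]
ft_force: [0.2, 0.4, 0.3]
gripper_width: 0.0148
[0.55015473 0.15016706 0.115306  ] [-0.38985026 -0.46755321 -1.14358339] 0.014732245549773598
```

View pics/wrist5.png

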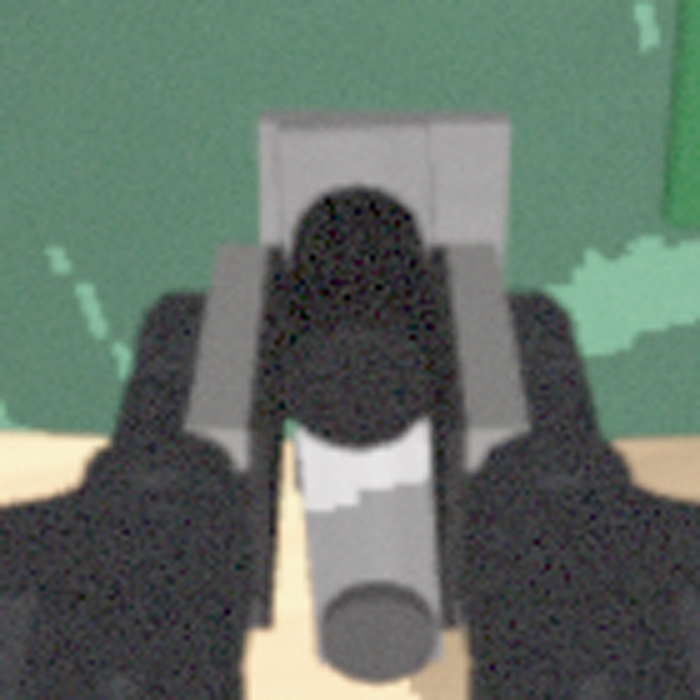

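View pics/side5.png

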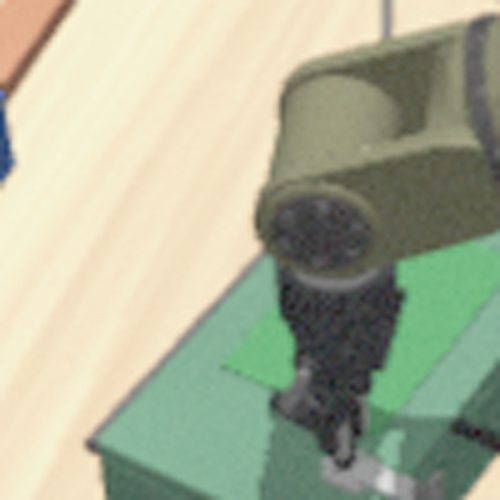

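```bash
python3 -m jog '[[[-1,-7,0,-7,0.05],[-3,-14,0,-14,0.05],[-6,-21,0,-21,0.05],[-9.5,-27.5,0,-28,0.05],[-14,-33.5,0,-35,0.05]]]' 20
python3 - <<'E'
from workcell import ctrl
o=ctrl.get_obs();print(o['tcp_pos'],o['ft_force'],o['gripper_width'],o['qpos'][5])
E
```

```text
clock: 3.4
tcp_pos: [0.5454, 0.1866, 0.1156]
tool_rot: [-0.0, 0.981, 0.194, 0.002]
ft_force: [10.0, 2.7, -5.0]
gripper_width: 0.0145
[0.54535032 0.18659833 0.11563052] [10.01519169  2.69620261 -4.95566321] 0.014509818808887777 1.447037003323983
```

```bash
python3 -m jog '[[[-1,-7,0,-7,0.05],[-3,-14,0,-14,0.05],[-6,-21,0,-21,0.05],[-9.5,-27.5,0,-28,0.05],[-14,-33.5,0,-35,0.05]]]' 20
python3 - <<'E'
from workcell import ctrl
o=ctrl.get_obs();print(o['tcp_pos'],o['ft_force'],o['gripper_width'],o['qpos'][5])
E
```

```text
clock: 3.82
tcp_pos: [0.5199, 0.2138, 0.1158]
tool_rot: [-0.0, 0.877, 0.48, 0.003]
ft_force: [11.6, 14.6, -7.8]
gripper_width: 0.0144
[0.51988232 0.21382558 0.11582217] [11.58820391 14.55180709 -7.80889315] 0.014427600704102709 0.8927235831471565
```

```bash
python3 -m jog '[[[1.5,-7,0,-7,0.05],[0,-14,0,-14,0.05],[-3,-21,0,-21,0.05],[-5.5,-26,0,-26,0.05],[-5.5,-26,0,-26,0.05]]]' 20
python3 - <<'E'
from workcell import ctrl,eyes
import cv2
o=ctrl.get_obs();print(o['tcp_pos'],o['ft_force'],o['gripper_width'],o['qpos'][5])
cv2.imwrite('pics/w6.png',eyes.grab_frame('wrist'))
E
```

```text
clock: 4.23
tcp_pos: [0.4933, 0.2217, 0.1154]
tool_rot: [0.0, 0.747, 0.664, 0.0]
ft_force: [1.7, 2.7, -2.8]
gripper_width: 0.0148
[0.49332446 0.2216913  0.11543188] [ 1.65999354  2.71210228 -2.77350774] 0.014756881935984104 0.47179966608425133
```

View pics/w6.png

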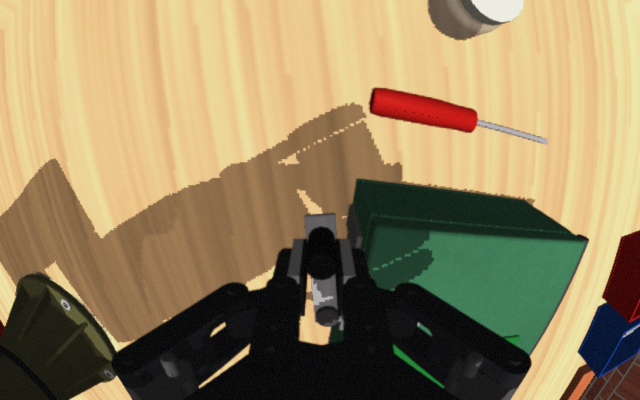

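```bash
python3 -m jog '[[[0,0,0,0,0.5],[0,0,0,0,0.5],[0,0,-25,0,0.5],[0,0,-55,0,0.5],[0,0,-80,0,0.5]]]' 20
python3 -m jog '[[[-38,-8,0,0,0.5],[-77,-16,0,2,0.5],[-116,-24,0,4,0.5],[-155,-31,0,6.5,0.5],[-194,-38.7,0,6.5,0.5]]]'
python3 - <<'E'
from workcell import ctrl,eyes
from h import *
import cv2
eyes.grab_frame('wrist')
p=eyes.camera_params('wrist');i=eyes.grab_frame('wrist')
o=ctrl.get_obs();print(o['tcp_pos'],o['tool_rot'],o['ft_force'],o['gripper_width'],o['qpos'][5])
cv2.imwrite('pics/w7.png',i)
h=np.load('hinge.npy')
for c in [(-.25,.055,.006),(-.25,-.055,.006),(-.2,.2,.01),(-.2,-.14,.01)]: print(c,proj(world(c,h),'wrist',p).round(1))
E
```

```text
clock: 4.7
tcp_pos: [0.4939, 0.2211, 0.1968]
tool_rot: [0.0, 0.75, 0.662, -0.0]
ft_force: [0.8, -0.3, -0.2]
gripper_width: 0.0426
clock: 5.12
tcp_pos: [0.4309, 0.0318, 0.1954]
tool_rot: [0.0, 0.787, 0.617, 0.0]
ft_force: [0.7, -0.2, -0.0]
gripper_width: 0.0427
[0.43071285 0.02957987 0.19564474] [ 3.92046465e-04  7.87424336e-01  6.16411184e-01 -1.17354117e-04] [0.30827499 0.2134063  0.16187117] 0.04270620675479707 0.22685948211963228
(-0.25, 0.055, 0.006) [[322.  115.6]]
(-0.25, -0.055, 0.006) [[323.  236.3]]
(-0.2, 0.2, 0.01) [[380.6 -48. ]]
(-0.2, -0.14, 0.01) [[370.8 308. ]]
```

View pics/w7.png

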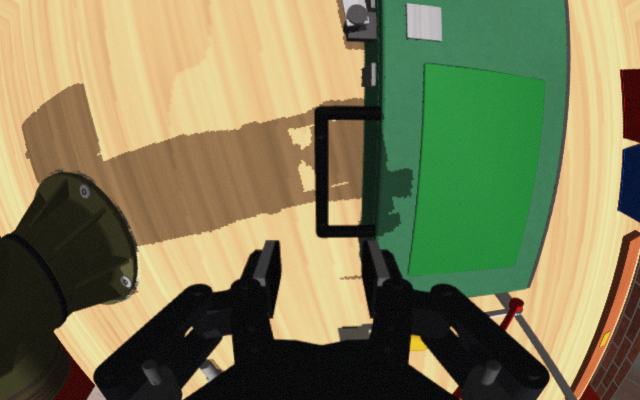

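```bash
python3 -m jog '[[[5,0,25,0,0.5],[5,0,50,0,0.5],[5,0,75,0,0.5],[5,0,95,0,0.5],[5,0,95,0,0.5]]]'
python3 - <<'E'
from workcell import ctrl,eyes
import cv2,numpy as np
o=ctrl.get_obs();print(o['tcp_pos'],o['ft_force'])
for n,a in (('wrist',(100,400,150,500)),('side',(140,240,260,380)),('scene',(140,240,230,360))):
    i=eyes.grab_frame(n)[a[0]:a[1],a[2]:a[3]].astype(float);i=(255*(i/255)**.5).astype(np.uint8)
    k=2 if n=='wrist' else 6
    cv2.imwrite(f'pics/{n}8.png',cv2.resize(i,None,fx=k,fy=k,interpolation=cv2.INTER_CUBIC))
E
```

```text
clock: 5.63
tcp_pos: [0.4313, 0.0385, 0.0972]
tool_rot: [-0.002, 0.786, 0.619, -0.002]
ft_force: [-0.7, 0.1, -1.8]
gripper_width: 0.0427
[0.43129365 0.03854023 0.09717378] [-0.66066302  0.07109493 -1.81136009]
```

View pics/wrist8.png

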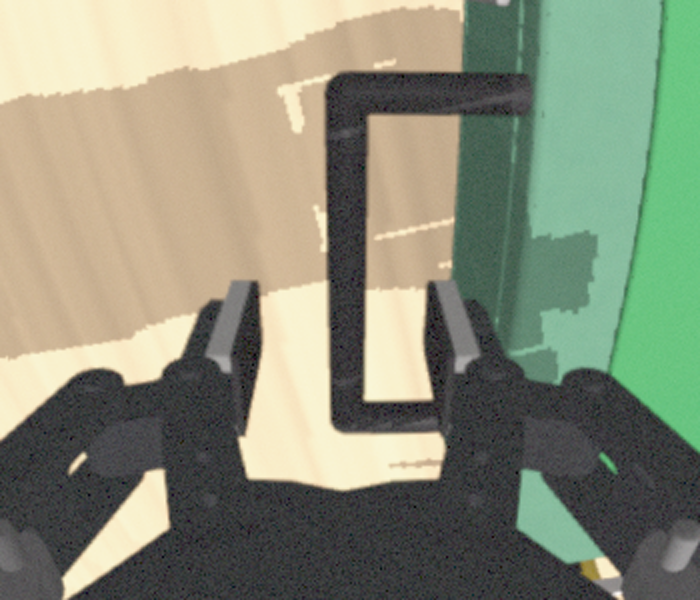

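View pics/side8.png

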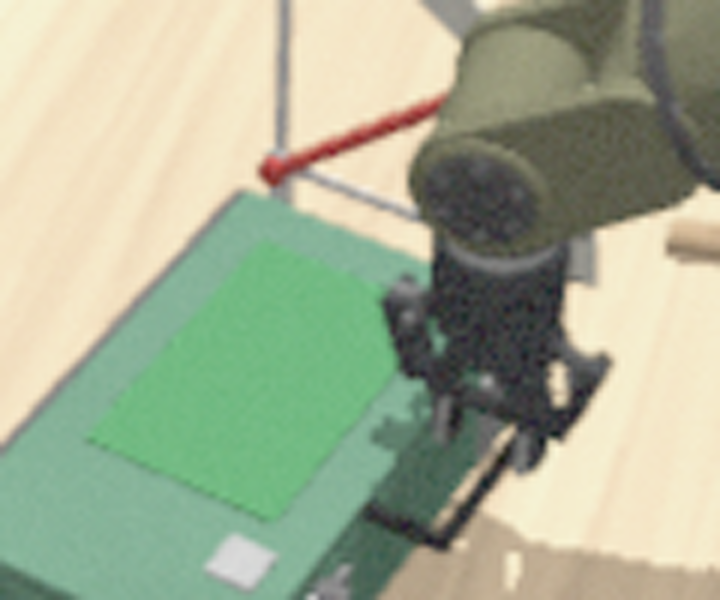

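View pics/scene8.png

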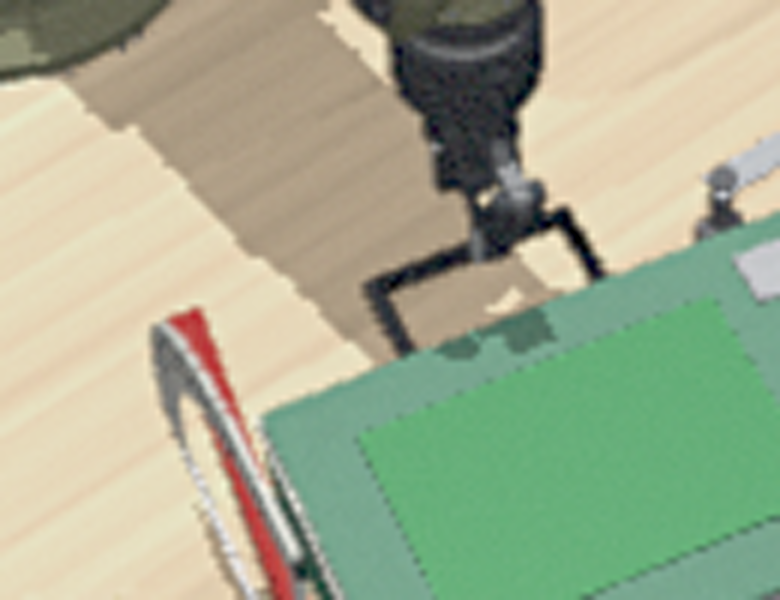

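```bash
python3 -m jog '[[[0,0,10,0,0.5],[0,0,20,0,0.5],[0,0,30,0,0.5],[0,0,37,0,0.5],[0,0,37,0,0.5]]]'
python3 - <<'E'
from workcell import ctrl
o=ctrl.get_obs();print(o['tcp_pos'],o['ft_force'])
E
python3 -m jog '[[[0,0,0,0,0.02],[0,0,0,0,0.02],[0,0,0,0,0.02],[0,0,0,0,0.02],[0,0,0,0,0.02]]]' 40
python3 - <<'E'
from workcell import ctrl,eyes
import cv2,numpy as np
o=ctrl.get_obs();print(o['tcp_pos'],o['ft_force'],o['gripper_width'])
for n,a in (('wrist',(100,400,150,500)),('side',(140,240,260,380)),('scene',(140,240,230,360))):
    i=eyes.grab_frame(n)[a[0]:a[1],a[2]:a[3]].astype(float);i=(255*(i/255)**.5).astype(np.uint8)
    k=2 if n=='wrist' else 6
    cv2.imwrite(f'pics/{n}9.png',cv2.resize(i,None,fx=k,fy=k,interpolation=cv2.INTER_CUBIC))
E
```

```text
clock: 6.2
tcp_pos: [0.432, 0.0383, 0.0616]
tool_rot: [-0.001, 0.785, 0.619, -0.001]
ft_force: [0.4, -0.5, 0.5]
gripper_width: 0.0428
[0.43197739 0.03834735 0.06163356] [ 0.41189752 -0.46009025  0.51069667]
clock: 6.62
tcp_pos: [0.4325, 0.0385, 0.0636]
tool_rot: [-0.0, 0.785, 0.619, -0.0]
ft_force: [-4.6, 1.0, 4.2]
gripper_width: 0.0103
[0.43250618 0.03846668 0.06364859] [-4.55402798  1.00310499  4.19727086] 0.010277145305608183
```

View pics/wrist9.png

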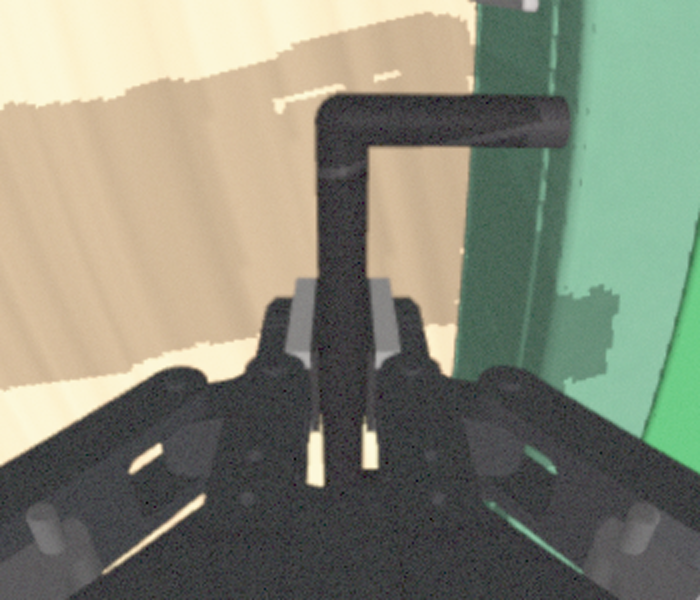

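View pics/side9.png

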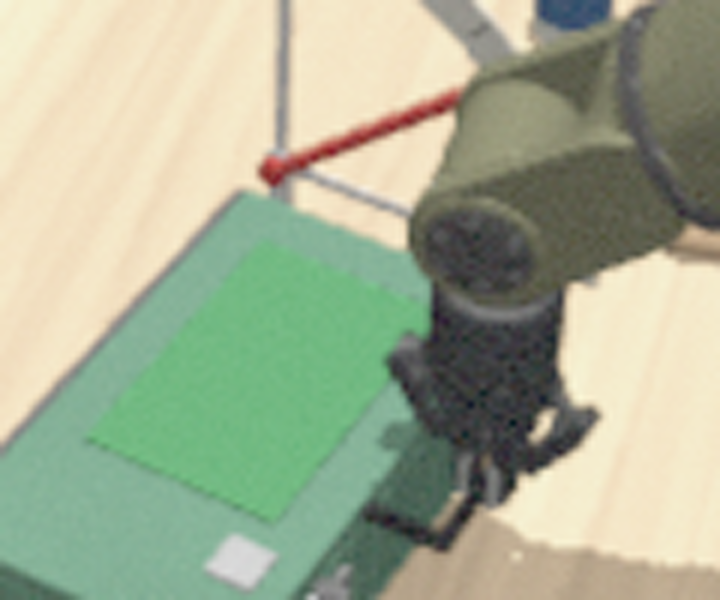

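View pics/scene9.png

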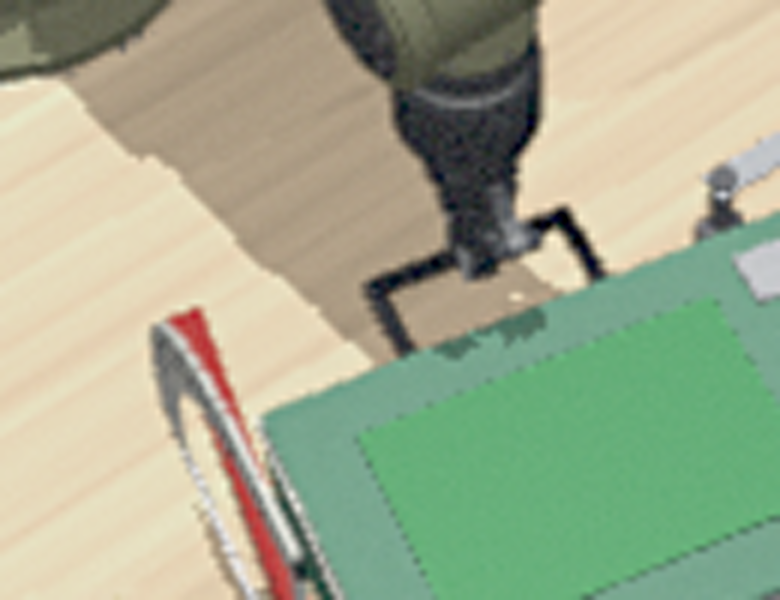

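```bash
python3 -m jog '[[[0,0.2,-10,0,0.02],[0,0.8,-20,0,0.02],[0,1.8,-30,0,0.02],[0,3.2,-40,0,0.02],[0,5,-49.7,0,0.02]]]' 40
python3 - <<'E'
from workcell import ctrl
o=ctrl.get_obs();print(o['tcp_pos'],o['ft_force'],o['ft_torque'],o['gripper_width'])
E
```

```text
clock: 7.18
tcp_pos: [0.4373, 0.0373, 0.1143]
tool_rot: [-0.0, 0.785, 0.619, -0.0]
ft_force: [-4.3, 2.7, -2.4]
gripper_width: 0.01
[0.43726666 0.03730463 0.11425848] [-4.26689719  2.71172781 -2.43401666] [0.46956506 0.98230453 0.02825688] 0.010009714574695867
```

```bash
python3 -m jog '[[[0,2.2,-9.7,0,0.02],[0,4.7,-19.4,0,0.02],[0,7.7,-28.9,0,0.02],[0,11,-38.4,0,0.02],[0,14.7,-47.7,0,0.02]]]' 40
python3 - <<'E'
from workcell import ctrl,eyes
import cv2,numpy as np
o=ctrl.get_obs();print(o['tcp_pos'],o['ft_force'],o['ft_torque'],o['gripper_width'])
for n,a in (('wrist',(100,400,150,500)),('side',(110,230,240,370)),('scene',(140,260,240,380))):
    i=eyes.grab_frame(n)[a[0]:a[1],a[2]:a[3]].astype(float);i=(255*(i/255)**.5).astype(np.uint8)
    k=2 if n=='wrist' else 5
    cv2.imwrite(f'pics/{n}10.png',cv2.resize(i,None,fx=k,fy=k,interpolation=cv2.INTER_CUBIC))
E
```

```text
clock: 7.6
tcp_pos: [0.4512, 0.034, 0.1619]
tool_rot: [-0.001, 0.785, 0.619, -0.001]
ft_force: [-8.1, 3.6, 1.3]
gripper_width: 0.0103
[0.45115069 0.0339881  0.16186486] [-8.1142014   3.61221641  1.25320177] [0.6296003  1.71883589 0.01829508] 0.01031281669445449
```

View pics/wrist10.png

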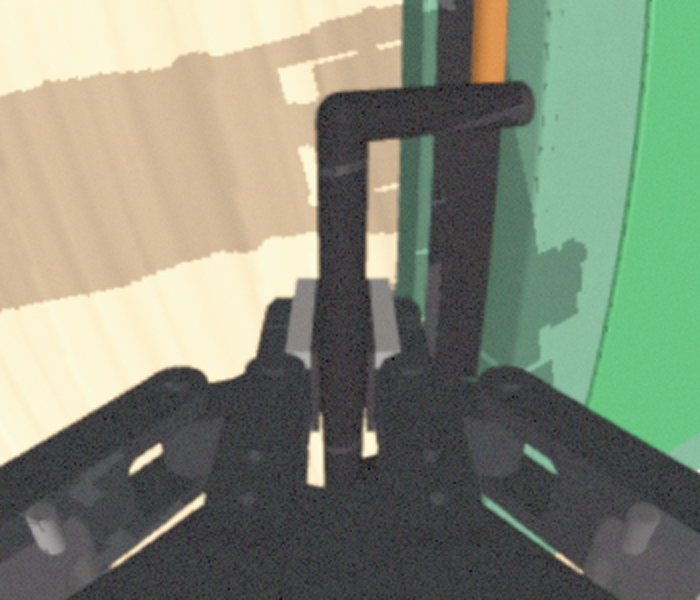

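View pics/side10.png

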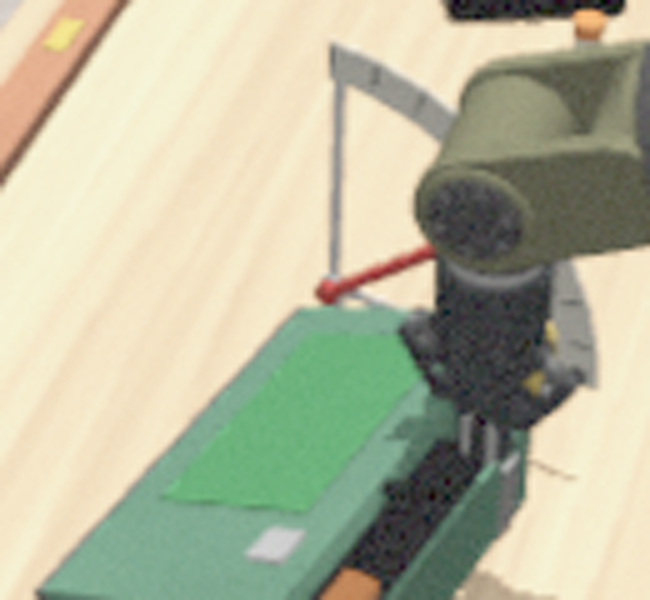

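View pics/scene10.png

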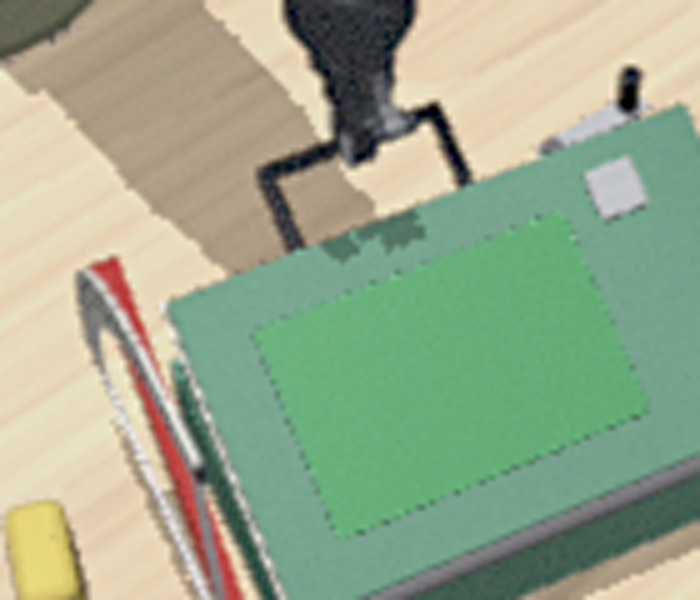

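```bash
python3 -m jog '[[[0,3.8,-9.1,0,0.02],[0,8,-18,0,0.02],[0,12.6,-26.8,0,0.02],[0,17.5,-35.4,0,0.02],[0,23,-43.8,0,0.02]]]' 40
python3 - <<'E'
from workcell import ctrl,eyes
import cv2,numpy as np
o=ctrl.get_obs();print(o['tcp_pos'],o['ft_force'],o['ft_torque'],o['gripper_width'])
for n,a in (('wrist',(100,400,150,500)),('side',(110,230,240,370)),('scene',(140,290,230,380))):
    i=eyes.grab_frame(n);cv2.imwrite(f'pics/{n}11f.png',i);i=i[a[0]:a[1],a[2]:a[3]].astype(float);i=(255*(i/255)**.5).astype(np.uint8)
    k=2 if n=='wrist' else 4
    cv2.imwrite(f'pics/{n}11.png',cv2.resize(i,None,fx=k,fy=k,interpolation=cv2.INTER_CUBIC))
E
```

```text
clock: 8.17
tcp_pos: [0.4736, 0.0286, 0.206]
tool_rot: [-0.001, 0.785, 0.619, -0.0]
ft_force: [-8.9, 3.6, 3.2]
gripper_width: 0.0102
[0.47364489 0.02863893 0.20601937] [-8.86257569  3.61930043  3.15658292] [0.61348183 1.88534883 0.02381516] 0.010230674142565734
```

View pics/wrist11.png

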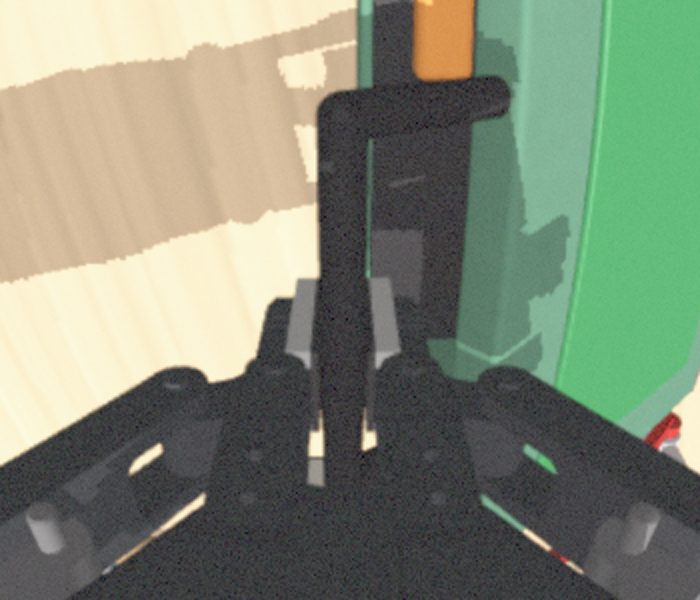

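View pics/side11.png

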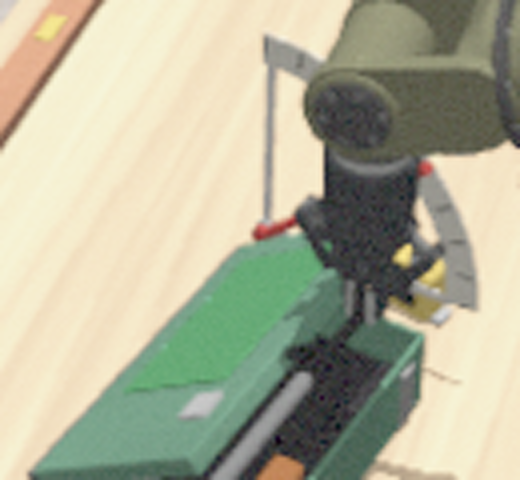

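View pics/scene11.png

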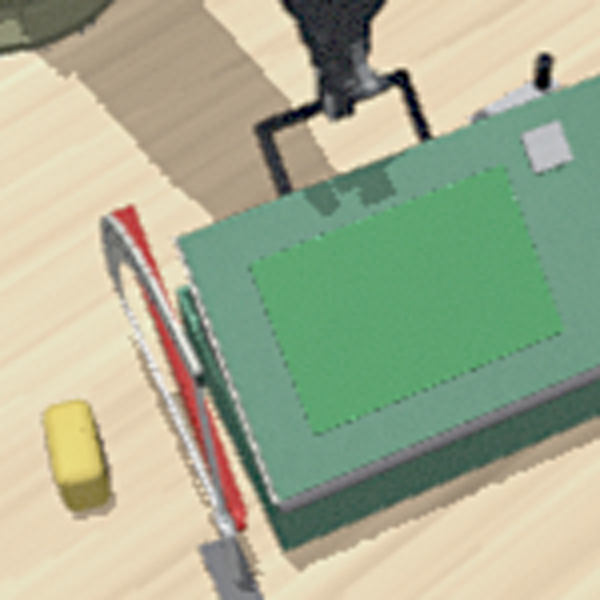

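Run:
```python
import cv2
i=cv2.imread("pics/scene11f.png")
cv2.imwrite("pics/s11a.png",cv2.resize(i[180:230,250:310],None,fx=12,fy=12,interpolation=cv2.INTER_CUBIC))
cv2.imwrite("pics/s11b.png",cv2.resize(i[235:285,270:330],None,fx=12,fy=12,interpolation=cv2.INTER_CUBIC))
```

```text
(no output)
```

View pics/s11a.png

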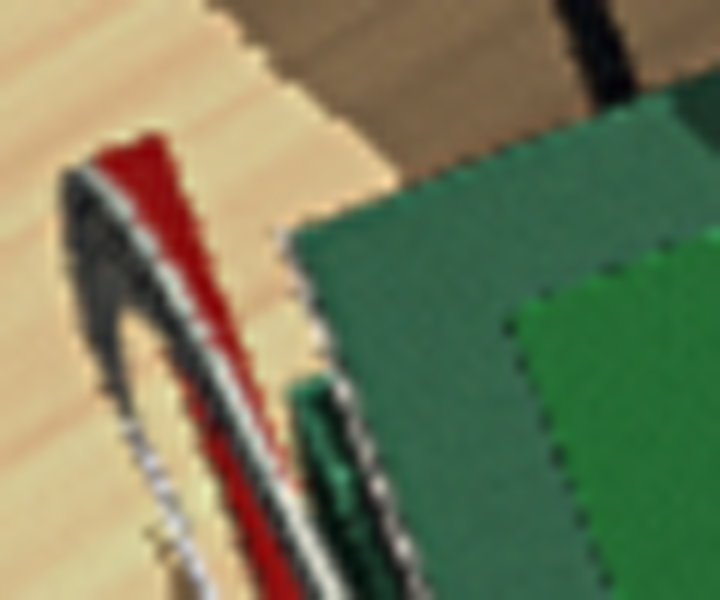

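View pics/s11b.png

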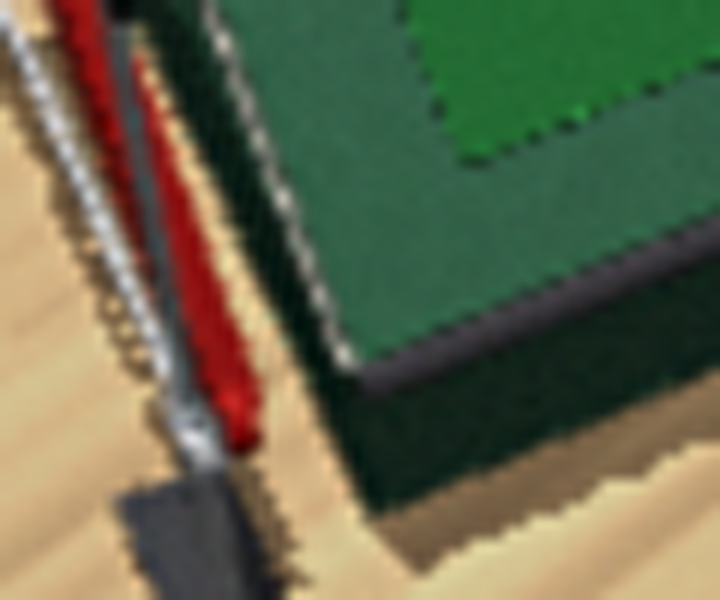

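```bash
cat > ang.py <<'E'
from workcell import eyes
from h import *
from scipy.optimize import least_squares
h=np.load('hinge.npy')
def pt(a,L,y,n): return (-L*np.cos(a)+n*np.sin(a),y,L*np.sin(a)+n*np.cos(a))
def ang(cam,u,L,y,n,off=(0,0)):
    p=eyes.camera_params(cam); g=lambda a:proj(world(pt(a[0],L,y,n),h),cam,p)[0]+off-u
    s=least_squares(g,[.7]); return s.x[0],g(s.x).round(1)
E
python3 - <<'E'
from ang import *
p=eyes.camera_params('scene')
for off in ((0,0),(1.8,0)):
    print('pointer',ang('scene',(260.7,192.2),.235,-.17,0.002,off),'rightcorner',ang('scene',(250+162/12,180+133/12),.235,-.162,0.004,off),'lid',ang('scene',(274.4,199.2),.2,-.14,.01,off))
# sensitivities
for a in (.6,.7): print(proj(world(pt(a,.2,-.14,.01),h),'scene',p),proj(world(pt(a,.235,-.17,0),h),'scene',p))
# side: pointer from side0
print(ang('side',(347.1,151.9),.235,-.17,0), proj(world((0,-.17,0),h),'side',p:=eyes.camera_params('side')))
E
```

```text
pointer (np.float64(0.7577552321043709), array([-0.5,  0.6])) rightcorner (np.float64(0.7495888744567137), array([-0.5,  0.7])) lid (np.float64(0.6465582974435968), array([-0.5,  0.9]))
pointer (np.float64(0.6595119038892044), array([ 0.1, -0.2])) rightcorner (np.float64(0.6544907258534718), array([ 0. , -0.1])) lid (np.float64(0.5302022950434023), array([0.1, 0.6]))
[[273.38977703 199.86797647]] [[258.30743248 191.98215126]]
[[274.62494139 200.53940014]] [[259.31374805 192.21510206]]
(np.float64(0.7114997336368666), array([ 0.8, -0.5])) [[305.43316513 167.24322717]]
```

Run:
```python
import cv2
i=cv2.imread("pics/side0.png")
cv2.imwrite("pics/s0p.png",cv2.resize(i[135:200,295:365],None,fx=11,fy=11,interpolation=cv2.INTER_CUBIC))
i=cv2.imread("pics/w2.png")
cv2.imwrite("pics/w2p.png",cv2.resize(i[30:270,540:640],None,fx=2.5,fy=2.5,interpolation=cv2.INTER_CUBIC))
```

```text
(no output)
```

View pics/s0p.png

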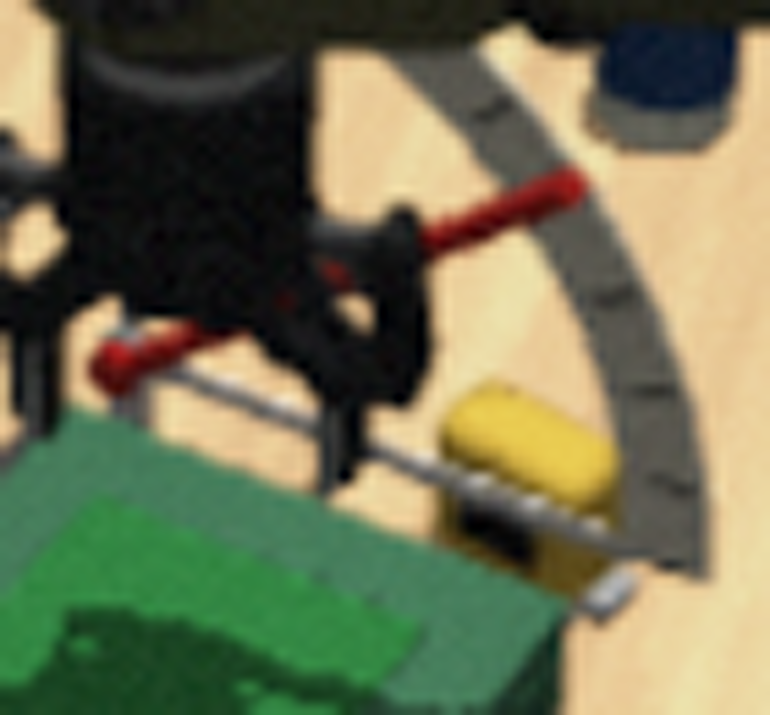

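View pics/w2p.png

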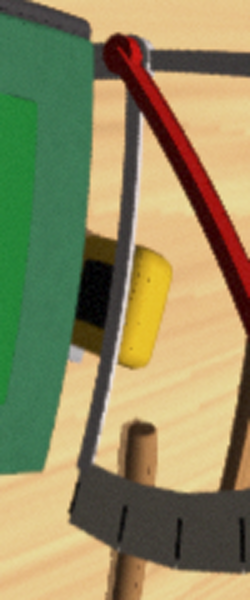

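```bash
python3 - <<'E'
import cv2
i=cv2.imread("pics/w2.png")
cv2.imwrite("pics/w2q.png",cv2.resize(i[35:165,560:640],None,fx=7,fy=4.6,interpolation=cv2.INTER_CUBIC))
E
python3 - <<'E'
from ang import *
p=eyes.camera_params('side')
for a in (.65,.7,.75): print(a,proj(world(pt(a,.235,-.17,0),h),'side',p),proj(world(pt(a,.1,-.17,0.004),h),'side',p))
print(ang('side',(347.3,151.8),.235,-.17,0,(-.2,1.3)),ang('side',(347.3,151.8),.235,-.17,0,(-.8,.8)))
pw=np.load('w2cam.npy',allow_pickle=True).item()
print('hub',proj(world([(0,-.17,.008),(0,-.162,.008)],h),'wrist',pw))
for a in (.6,.65,.7,.75,.8): print(a,proj(world([pt(a,L,-.17,.004) for L in (.05,.1,.12,.14)],h),'wrist',pw).round(1).tolist())
E
```

```text
0.65 [[349.9558617  154.68162592]] [[322.7442341 161.3479257]]
0.7 [[348.27255999 152.00050248]] [[322.0052655  160.29211145]]
0.75 [[346.46202594 149.34871427]] [[321.22168583 159.25259373]]
(np.float64(0.7261598125972373), array([-0.2,  0.1])) (np.float64(0.7145020241582987), array([-0.3,  0.2]))
hub [[594.00174139  50.65229016]
 [589.87417288  49.13250655]]
0.6 [[608.0, 84.9], [623.7, 126.2], [629.4, 144.2], [634.7, 162.9]]
0.65 [[609.3, 83.5], [626.7, 123.9], [633.2, 141.6], [639.3, 160.1]]
0.7 [[610.5, 82.1], [629.7, 121.3], [637.0, 138.7], [644.0, 156.9]]
0.75 [[611.7, 80.5], [632.5, 118.5], [640.7, 135.5], [648.5, 153.4]]
0.8 [[612.8, 78.9], [635.3, 115.5], [644.2, 131.9], [653.0, 149.4]]
```

View pics/w2q.png

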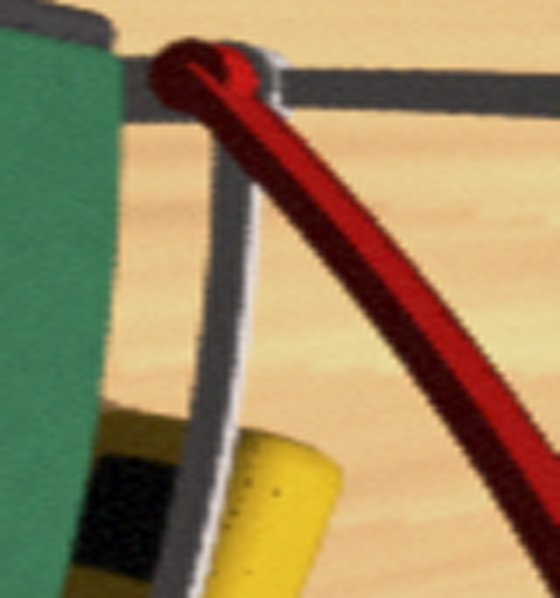

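Run:
```python
from ang import *
pw=np.load('w2cam.npy',allow_pickle=True).item()
print('hub',proj(world([(0,-.162,0),(0,-.178,0),(0,-.14,.01),(-.2,-.14,.01)],h),'wrist',pw))
L=np.linspace(0,.2,400)
def fit(pts,off):
    def g(v):
        r=[]
        for y,n,u in pts:
            q=proj(world(np.array([pt(v[0],l,y,n) for l in L]),h),'wrist',pw)+off
            d=np.hypot(*(q-u).T);k=d.argmin();t=q[min(k+1,399)]-q[k-1];t/=np.hypot(*t);e=np.array(u)-q[k];r.append(e[0]*t[1]-e[1]*t[0])
        return np.array(r)
    s=least_squares(g,[.7],diff_step=1e-2);return s.x,g(s.x).round(1)
P=[(-.162,.004,(626.4,122.0)),(-.162,.004,(635.7,143.7)),(-.178,.004,(621.4,100.2))]
for off in ((0,0),(0,2),(0,-2),(2,0),(-2,0),(-3,2)): print(off,fit(P,off))
```

```text
hub [[585.20651741  49.37583809]
 [593.36925545  52.30766504]
 [579.04784322  44.78364824]
 [559.24963637 218.19027414]]
(0, 0) (array([0.69566134]), array([ 0.1,  0.5, -1.2]))
(0, 2) (array([0.70559809]), array([ 0.2,  0.3, -0.8]))
(0, -2) (array([0.68608747]), array([ 0.1,  0.8, -1.6]))
(2, 0) (array([0.67244213]), array([ 0.1,  0.9, -1.9]))
(-2, 0) (array([0.71809832]), array([ 0.2,  0.2, -0.6]))
(-3, 2) (array([0.73915641]), array([ 0.3, -0.3,  0.1]))
```

Run:
```python
from ang import *
p=eyes.camera_params('side')
T={10:(668,485),20:(655,391),30:(612,298),50:(492,110)}
a=np.radians(list(T));U=np.array(list(T.values()))/11+[295,135]
hub=np.array((112,368))/11+[295,135]; tip=np.array((572,187))/11+[295,135]
def f(v):
    q=proj(world(np.array([pt(x,v[1],v[0],0) for x in a]),h),'side',p)+v[2:4]
    tp=proj(world(pt(v[4],.235,-.17,0),h),'side',p)[0]+v[2:4]-tip
    hb=proj(world((0,-.162,0),h),'side',p)[0]+v[2:4]-hub
    return np.r_[(q-U).ravel(),tp,hb*.7,(v[2:4])*.2]
s=least_squares(f,[-.19,.22,0,0,.7]);print(s.x,s.fun.round(1))
J=s.jac;C=np.linalg.inv(J.T@J);print('sd',np.sqrt(np.diag(C))*.6)
```

```text
[-0.17542218  0.21943075  0.02698323  0.87457705  0.72273034] [ 0.2 -0.  -0.4  0.2  0.2 -0.1 -0.1 -0.1  0.5 -0.3 -0.5  0.6  0.   0.2]
sd [0.00406644 0.00327693 0.47568123 0.55980235 0.01272586]
```

```bash
python3 -m jog '[[[0,5,-6.7,0,0.02],[0,10,-13.3,0,0.02],[0,15,-19.9,0,0.02],[0,15,-19.9,0,0.02],[0,15,-19.9,0,0.02]]]' 40
python3 - <<'E'
from workcell import ctrl,eyes
import cv2,numpy as np
eyes.grab_frame('wrist')
o=ctrl.get_obs();t=o['tcp_pos'];print(t,o['ft_force'],o['ft_torque'],o['gripper_width'])
print(np.arcsin((t[2]-.0636)/.25), np.arccos(1-((t[0]-.4325)*.973-(t[1]-.0385)*.23)/.25))
for n,a in (('side',(110,245,235,385)),('scene',(150,290,240,380))):
    i=eyes.grab_frame(n);cv2.imwrite(f'pics/{n}12f.png',i);i=i[a[0]:a[1],a[2]:a[3]].astype(float);i=(255*(i/255)**.6).astype(np.uint8)
    cv2.imwrite(f'pics/{n}12.png',cv2.resize(i,None,fx=4.4,fy=4.4,interpolation=cv2.INTER_CUBIC))
i=eyes.grab_frame('wrist');cv2.imwrite('pics/wrist12.png',i)
E
```

```text
clock: 8.73
tcp_pos: [0.4881, 0.0252, 0.2265]
tool_rot: [-0.001, 0.785, 0.619, -0.0]
ft_force: [-15.2, 4.1, 10.0]
gripper_width: 0.0104
[0.48798649 0.02523785 0.22628337] [-14.8452512    4.34140886  10.60230929] [0.6797677  2.71849018 0.04295751] 0.010079285516502837
0.7085500155702129 0.6890578057155314
```

View pics/side12.png

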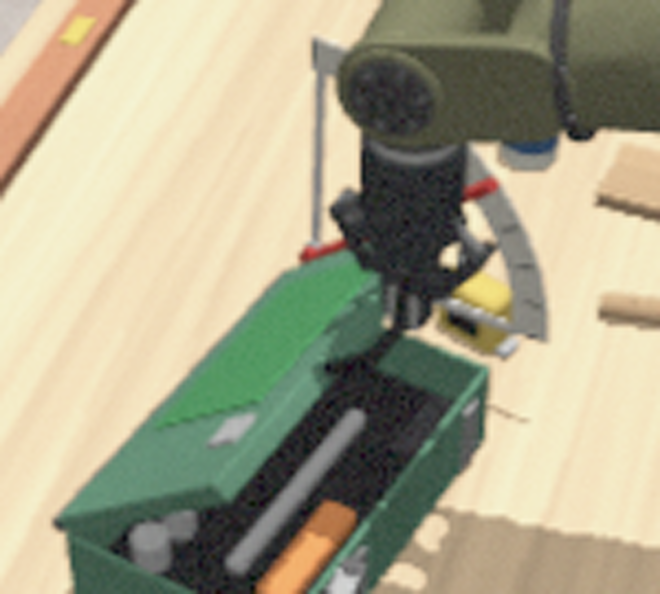

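View pics/scene12.png

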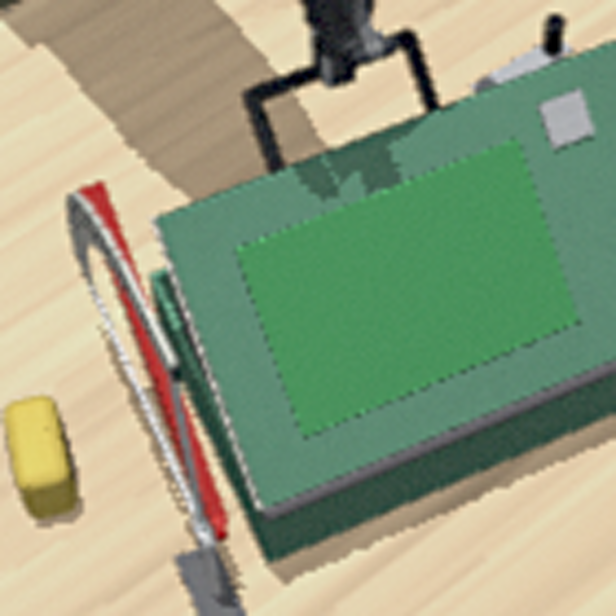

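View pics/wrist12.png

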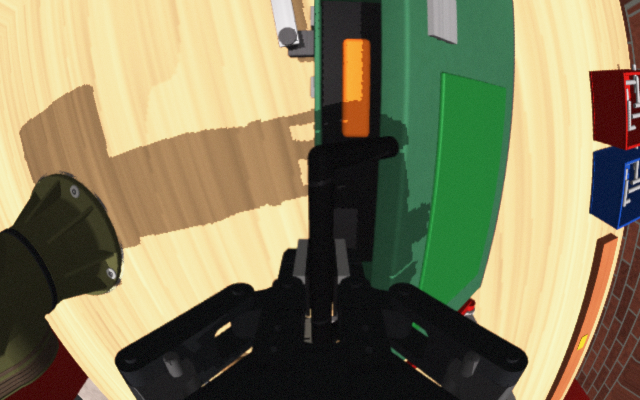

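Run:
```python
import cv2
i=cv2.imread("pics/side12f.png")
cv2.imwrite("pics/s12a.png",cv2.resize(i[190:245,240:310],None,fx=11,fy=11,interpolation=cv2.INTER_CUBIC))
cv2.imwrite("pics/s12b.png",cv2.resize(i[140:195,290:365],None,fx=10,fy=10,interpolation=cv2.INTER_CUBIC))
i=cv2.imread("pics/scene12f.png")
cv2.imwrite("pics/s12c.png",cv2.resize(i[185:275,250:310],None,fx=7,fy=6.6,interpolation=cv2.INTER_CUBIC))
```

```text
(no output)
```

View pics/s12a.png

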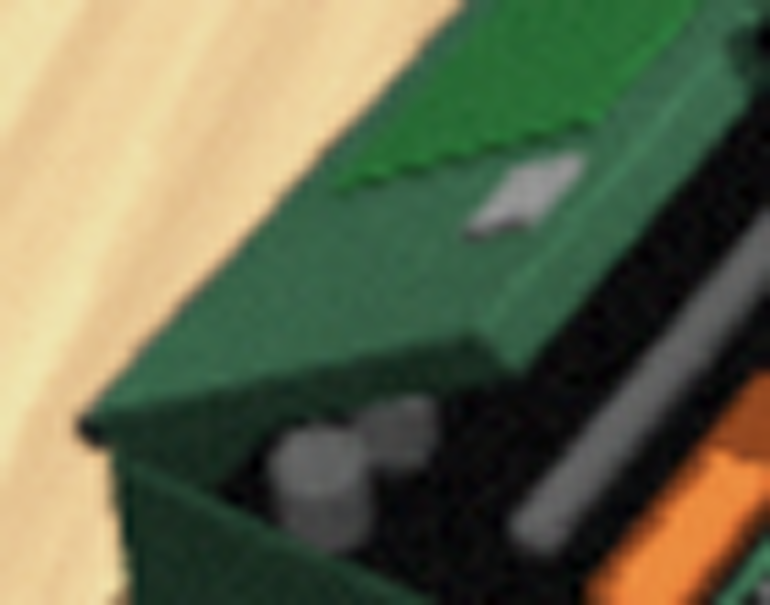

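View pics/s12b.png

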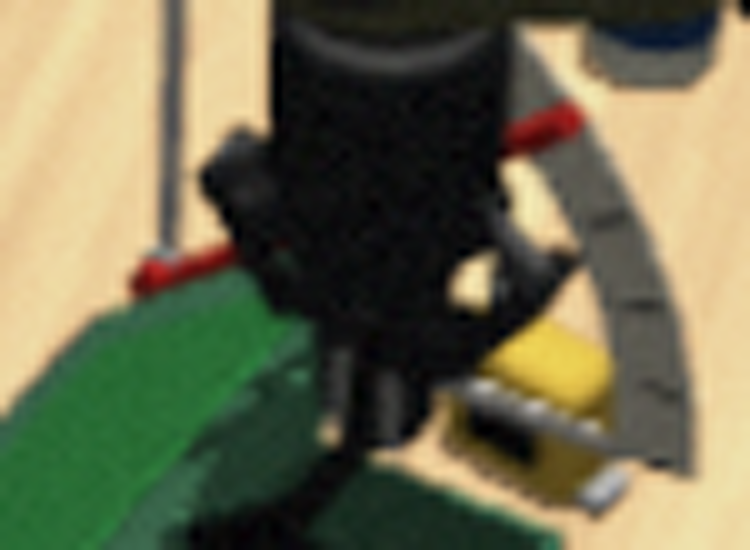

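View pics/s12c.png

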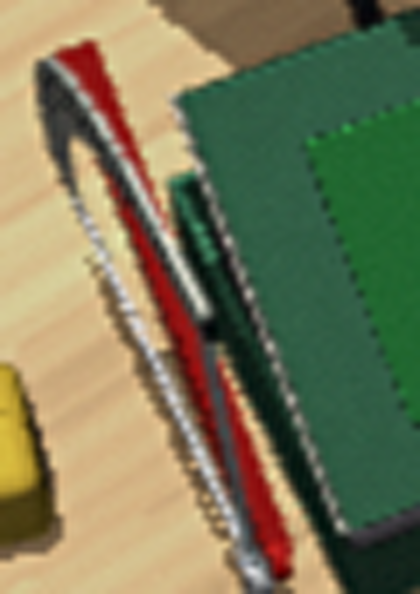

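Run:
```python
from ang import *
p=eyes.camera_params('side')
for off in ((0,0),(0,.9),(.2,1.8)):
    print(off,'lid top',ang('side',(282.9,220.9),.2,.2,.01,off),'lid bot',ang('side',(287.1,224.1),.2,.2,-.01,off),'ptr',ang('side',(290+57.4,140+11.8),.235,-.17,0,off),ang('side',(347.0,152.0),.235,-.17,0,off))
for a in (.65,.75): print(proj(world(pt(a,.2,.2,.01),h),'side',p))
```

```text
(0, 0) lid top (np.float64(0.6634034704374743), array([ 1.8, -1.4])) lid bot (np.float64(0.6788565683019658), array([ 0.7, -0.5])) ptr (np.float64(0.7101860289505469), array([ 0.5, -0.3])) (np.float64(0.7110623801769121), array([ 0.9, -0.6]))
(0, 0.9) lid top (np.float64(0.6750882882926904), array([ 1.4, -1.1])) lid bot (np.float64(0.6912259491198407), array([ 0.3, -0.2])) ptr (np.float64(0.7218915837798672), array([ 0.1, -0.1])) (np.float64(0.7228219972767005), array([ 0.5, -0.3]))
(0.2, 1.8) lid top (np.float64(0.6886192263767129), array([ 1.1, -0.9])) lid bot (np.float64(0.7053187185023682), array([-0.,  0.])) ptr (np.float64(0.73518459849651), array([-0.2,  0.1])) (np.float64(0.7361775859464949), array([ 0.2, -0.1]))
[[285.24855579 220.13231018]]
[[281.31356908 215.25981545]]
```

```bash
python3 - <<'E'
from ang import *
p=eyes.camera_params('side')
print('hub',proj(world([(0,-.162,0),(0,-.17,0)],h),'side',p), 'obs 305.0,167.8 / 305.2,168.5')
print('lid BL',proj(world([pt(.7,0,.2,.01),pt(.7,0,.2,-.01),(0,.2,.01),(-.2,.2,.01),(-.2,.2,-.1)],h),'side',p))
E
python3 - <<'E'
import cv2
i=cv2.imread("pics/side0.png")
cv2.imwrite("pics/s0l.png",cv2.resize(i[200:275,240:320],None,fx=9,fy=8,interpolation=cv2.INTER_CUBIC))
E
```

```text
hub [[304.37659989 168.39581205]
 [305.43316513 167.24322717]] obs 305.0,167.8 / 305.2,168.5
lid BL [[247.5123971  226.30652116]
 [251.02766986 230.69666704]
 [248.97333774 226.57486025]
 [298.97870961 250.19445702]
 [299.6682908  270.18084436]]
```

View pics/s0l.png

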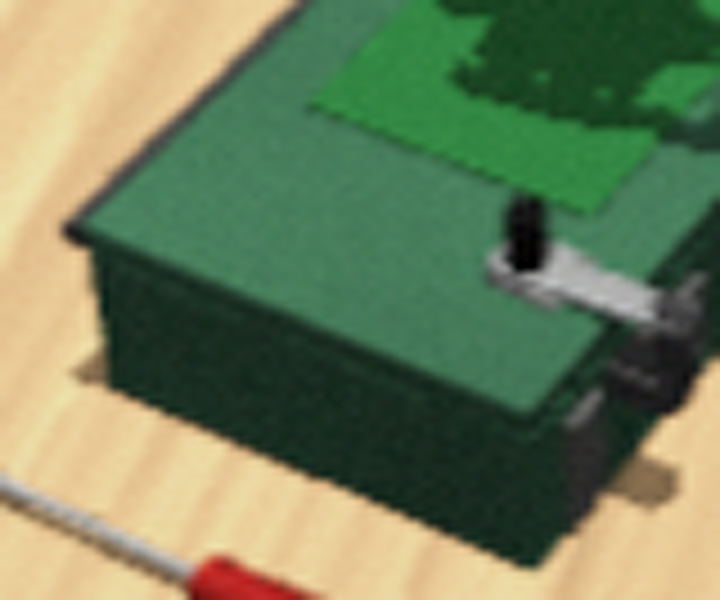

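```bash
python3 -m jog '[[[0,1.5,-3,0,0.02],[0,3,-5.8,0,0.02],[0,3,-5.8,0,0.02],[0,3,-5.8,0,0.02]]]' 40
python3 - <<'E'
from workcell import ctrl,eyes
import cv2,numpy as np
eyes.grab_frame('wrist');eyes.grab_frame('wrist')
o=ctrl.get_obs();t=o['tcp_pos'];print(t,o['ft_force'],o['ft_torque'],o['gripper_width'])
z=t[2]-.0636;x=(t[0]-.4325)*.973-(t[1]-.0385)*.23
print(np.arcsin(z/.25), np.arccos(1-x/.25),np.arctan2(z,.25-x),np.hypot(z,.25-x))
i=eyes.grab_frame('side');cv2.imwrite('pics/side13f.png',i)
cv2.imwrite("pics/s13a.png",cv2.resize(i[190:245,240:310],None,fx=11,fy=11,interpolation=cv2.INTER_CUBIC))
cv2.imwrite("pics/s13b.png",cv2.resize(i[140:195,290:365],None,fx=10,fy=10,interpolation=cv2.INTER_CUBIC))
i=eyes.grab_frame('scene');cv2.imwrite('pics/scene13f.png',i)
cv2.imwrite("pics/s13c.png",cv2.resize(i[180:275,250:310],None,fx=8,fy=6.2,interpolation=cv2.INTER_CUBIC))
E
```

```text
clock: 9.27
tcp_pos: [0.4916, 0.0244, 0.2309]
tool_rot: [-0.0, 0.785, 0.619, 0.0]
ft_force: [-6.4, 4.7, 3.1]
gripper_width: 0.0098
[0.49146123 0.0243916  0.230773  ] [-6.69927205  3.83170874  2.34160047] [0.64230556 1.31537682 0.00984473] 0.010157549710125587
0.7324482458796937 0.7112551020594685 0.723180878743549 0.25261391464847693
```

View pics/s13a.png

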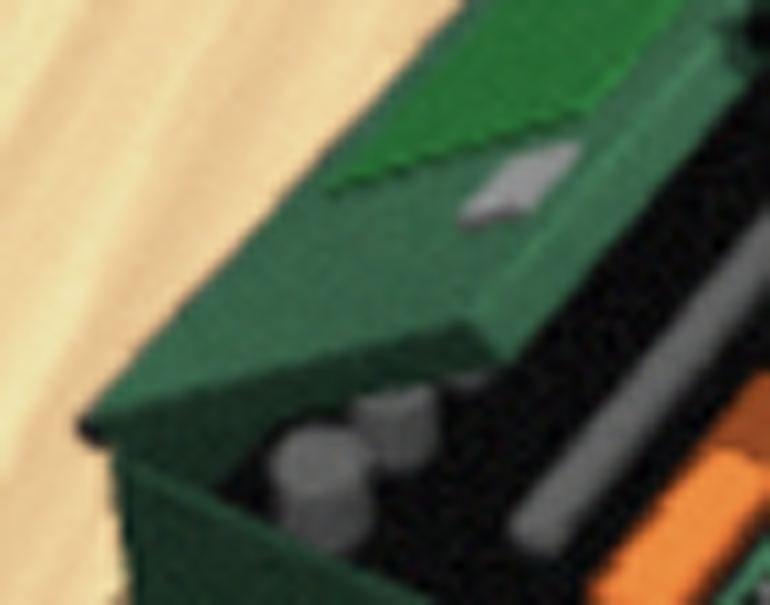

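View pics/s13b.png

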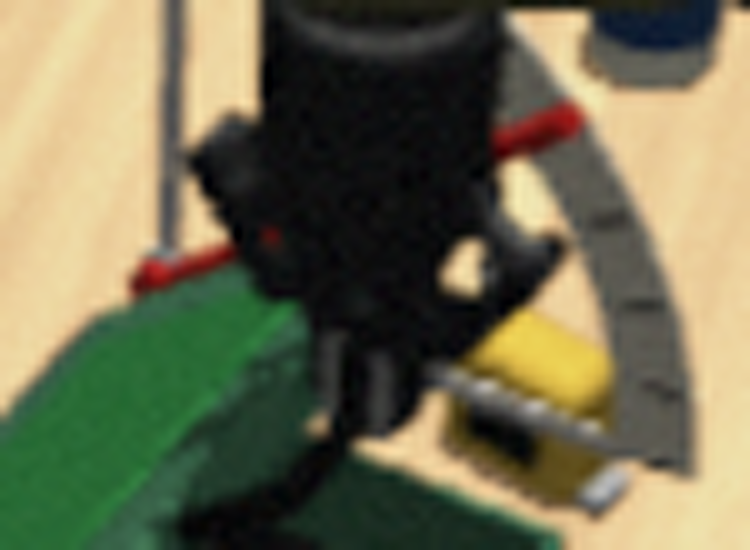

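View pics/s13c.png

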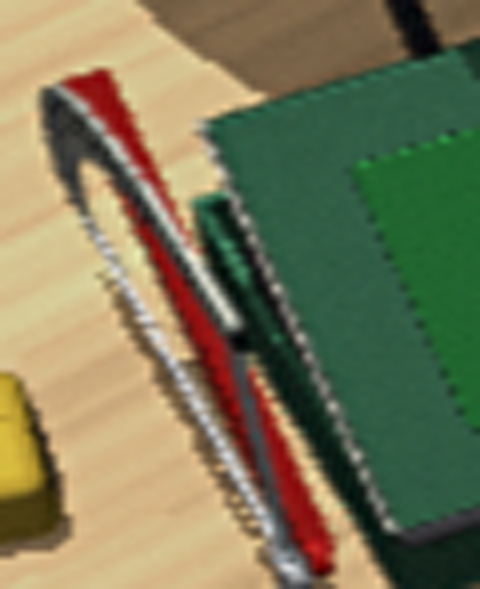

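Run:
```python
from ang import *
for off in ((0,.6),(0,1.1)):
    print(off,'lid top',ang('side',(282.5,219.3),.2,.2,.01,off),'lid bot',ang('side',(286.4,222.9),.2,.2,-.01,off),'ptr',ang('side',(347.3,151.8),.235,-.17,0,off))
for off in ((1.,0),(1.8,0)):print('scene lid',ang('scene',(275.9,199.35),.2,-.14,.01,off),'ptr',ang('scene',(260.8,192.2),.235,-.17,0.002,off))
```

```text
(0, 0.6) lid top (np.float64(0.6957043459112201), array([ 1. , -0.8])) lid bot (np.float64(0.7101440480342874), array([ 0.3, -0.2])) ptr (np.float64(0.7188859037447803), array([ 0.3, -0.2]))
(0, 1.1) lid top (np.float64(0.7019844304579023), array([ 0.8, -0.6])) lid bot (np.float64(0.7168234303371033), array([ 0.1, -0. ])) ptr (np.float64(0.7253470767305736), array([ 0.1, -0. ]))
scene lid (np.float64(0.6746900140832075), array([-0.6,  1. ])) ptr (np.float64(0.7189564605227996), array([-0.2,  0.2]))
scene lid (np.float64(0.6345042245771504), array([-0.3,  0.7])) ptr (np.float64(0.6681592332465348), array([ 0. , -0.1]))
```

Run:
```python
import cv2
i=cv2.imread("pics/w7.png")
cv2.imwrite("pics/w7p.png",cv2.resize(i[280:400,430:550],None,fx=5,fy=5,interpolation=cv2.INTER_CUBIC))
i=cv2.imread("pics/wrist12.png")
import numpy as np
i=(255*(i[280:400,380:500]/255.)**.5).astype(np.uint8)
cv2.imwrite("pics/w12p.png",cv2.resize(i,None,fx=5,fy=5,interpolation=cv2.INTER_CUBIC))
```

```text
(no output)
```

View pics/w7p.png

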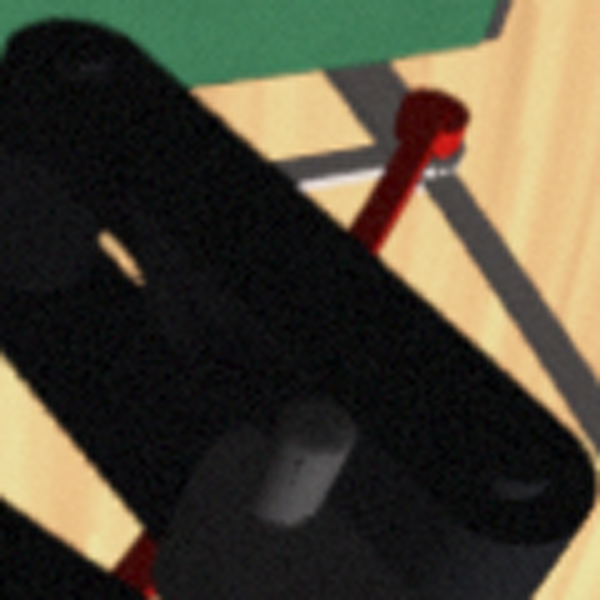

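View pics/w12p.png

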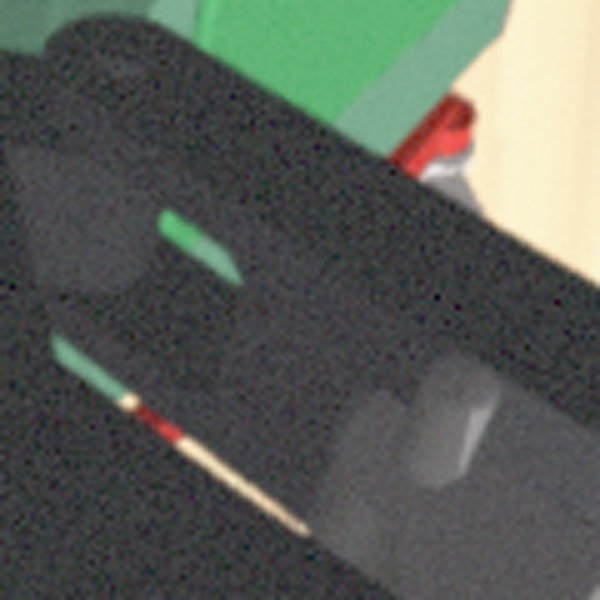

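Run:
```python
from ang import *
from workcell import ctrl
import cv2,pickle
p=eyes.camera_params('wrist');i=eyes.grab_frame('wrist')
o=ctrl.get_obs();pickle.dump((p,o),open('w14.pkl','wb'));cv2.imwrite('pics/w14.png',i)
j=(255*(i[260:400,380:520]/255.)**.5).astype(np.uint8)
cv2.imwrite("pics/w14p.png",cv2.resize(j,None,fx=5.5,fy=4.2,interpolation=cv2.INTER_CUBIC))
# camera for w7 from rigid link
M=R.from_quat(o['tool_rot'][[1,2,3,0]]);C=R.from_quat(p['attitude'][[1,2,3,0]])
rel=M.inv()*C; rp=M.inv().apply(p['eye']-o['tcp_pos'])
t7=np.array([.43071285,.02957987,.19564474]);q7=np.array([3.92046465e-04,.787424336,.616411184,-1.17354117e-04]);M7=R.from_quat(q7[[1,2,3,0]])
c7=M7*rel;q=c7.as_quat();p7=dict(p);p7['eye']=t7+M7.apply(rp);p7['attitude']=np.array([q[3],q[0],q[1],q[2]])
pickle.dump(p7,open('w7.pkl','wb'))
print('w7 hub',proj(world([(0,-.162,0),(0,-.14,.01)],h),'wrist',p7), 'obs 516.4,303 ; lid corner obs', 430+490/5,280+40/5)
for a in (.65,.7,.75): print(a,proj(world([pt(a,L,-.162,0) for L in (.03,.1,.12,.14,.16)],h),'wrist',p7).round(1).tolist())
print('w14')
print('hub',proj(world([(0,-.162,0)],h),'wrist',p))
for a in (.65,.7,.75): print(a,'ptr',proj(world([pt(a,L,-.162,.004) for L in (.03,.08,.1,.12)],h),'wrist',p).round(1).tolist(),'lid',proj(world([pt(a,L,-.14,.01) for L in (0,.03,.08,.1,.12)],h),'wrist',p).round(1).tolist())
```

```text
w7 hub [[517.1692063  301.47331579]
 [525.96432469 292.11902166]] obs 516.4,303 ; lid corner obs 528.0 288.0
0.65 [[509.0, 312.8], [484.4, 344.1], [475.6, 354.5], [465.9, 365.5], [455.0, 377.3]]
0.7 [[510.0, 313.3], [488.2, 346.1], [480.4, 357.0], [471.6, 368.7], [461.8, 381.3]]
0.75 [[511.0, 313.7], [492.2, 347.9], [485.3, 359.4], [477.5, 371.7], [468.8, 385.0]]
w14
hub [[465.66130978 298.11874512]]
0.65 ptr [[456.9, 309.8], [434.8, 329.4], [424.5, 338.0], [413.3, 347.1]] lid [[475.8, 287.7], [464.8, 298.0], [442.9, 317.6], [432.7, 326.3], [421.4, 335.6]]
0.7 ptr [[458.0, 310.2], [437.6, 330.8], [428.2, 340.0], [417.8, 349.7]] lid [[476.0, 287.5], [466.1, 298.3], [446.1, 318.9], [436.7, 328.2], [426.3, 338.1]]
0.75 ptr [[459.0, 310.6], [440.6, 332.2], [432.0, 341.9], [422.5, 352.2]] lid [[476.1, 287.4], [467.3, 298.6], [449.4, 320.2], [440.9, 330.0], [431.4, 340.4]]
```

View pics/w14p.png

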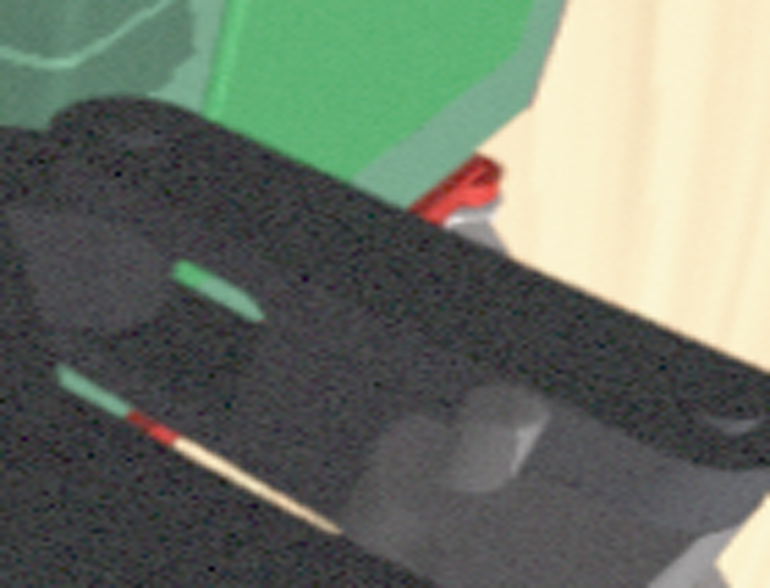

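Run:
```python
from ang import *
import pickle
p14,o=pickle.load(open('w14.pkl','rb'));p7=pickle.load(open('w7.pkl','rb'))
L=np.linspace(.01,.235,600)
def line(u,y,n,pc,off,a):
    q=proj(world(np.array([pt(a,l,y,n) for l in L]),h),'wrist',pc)+off
    k=np.hypot(*(q-u).T).argmin();k=min(max(k,1),598);t=q[k+1]-q[k-1];t/=np.hypot(*t);e=np.array(u)-q[k];return e[0]*t[1]-e[1]*t[0]
from scipy.optimize import brentq
def sol(*A):
    try: return round(brentq(lambda a:line(*A,a),.5,.95),4)
    except Exception as e: return None
for off in ((0,0),(.4,-3),(1,-1),(2,1),(3,2)):
    print(off,'lid',sol((403.1,358.8),-.14,.01,p14,off),'ptr',sol((412.4,364.8),-.178,.004,p14,off))
for off in ((0,0),(-.7,1.5),(2,-4),(1,-1)):
    # w7 dark face centre
    print('w7',off,'ptr',sol((459,393),-.162,0,p7,off),sol((507.5,322),-.162,0,p7,off))
```

```text
(0, 0) lid 0.6986 ptr 0.7209
(0.4, -3) lid 0.7117 ptr 0.7378
(1, -1) lid 0.6993 ptr 0.7211
(2, 1) lid 0.6847 ptr 0.7012
(3, 2) lid 0.6751 ptr 0.6879
w7 (0, 0) ptr 0.73 0.7696
w7 (-0.7, 1.5) ptr 0.7281 0.7687
w7 (2, -4) ptr 0.7344 0.7692
w7 (1, -1) ptr 0.7289 0.7582
```

```bash
python3 -m jog '[[[0,1.1,-1.5,0,0.02],[0,2.2,-3.1,0,0.02],[0,2.2,-3.1,0,0.02],[0,2.2,-3.1,0,0.02],[0,2.2,-3.1,0,0.02]]]' 40
python3 - <<'E'
from ang import *
from workcell import ctrl
import cv2,pickle
eyes.grab_frame('side');eyes.grab_frame('side')
p=eyes.camera_params('wrist');i=eyes.grab_frame('wrist')
o=ctrl.get_obs();t=o['tcp_pos'];print(t,o['ft_force'],o['gripper_width'],abs(o['joint_vel']).max())
z=t[2]-.0636;x=(t[0]-.4325)*.973-(t[1]-.0385)*.23
print(np.arcsin(z/.25), np.arccos(1-x/.25),np.arctan2(z,.25-x))
pickle.dump((p,o),open('w15.pkl','wb'));cv2.imwrite('pics/w15.png',i)
j=(255*(i[260:400,380:520]/255.)**.5).astype(np.uint8)
cv2.imwrite("pics/w15p.png",cv2.resize(j,None,fx=5.5,fy=4.2,interpolation=cv2.INTER_CUBIC))
i=eyes.grab_frame('side');cv2.imwrite('pics/side15f.png',i)
cv2.imwrite("pics/s15a.png",cv2.resize(i[140:245,240:365],None,fx=6,fy=5.6,interpolation=cv2.INTER_CUBIC))
E
```

```text
clock: 9.93
tcp_pos: [0.4938, 0.0238, 0.2336]
tool_rot: [-0.0, 0.785, 0.619, -0.0]
ft_force: [-5.6, 4.7, 1.7]
gripper_width: 0.0102
[0.49376346 0.02383588 0.233525  ] [-4.68237078  4.17863355  1.855114  ] 0.010176536521145026 0.0005278002710025417
0.7473535747445967 0.725644873477059 0.7375477790204426
```

View pics/w15p.png

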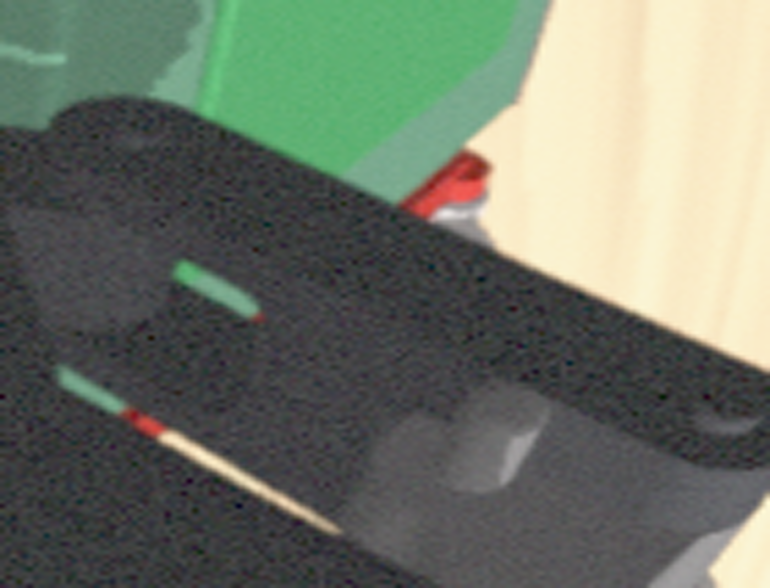

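View pics/s15a.png

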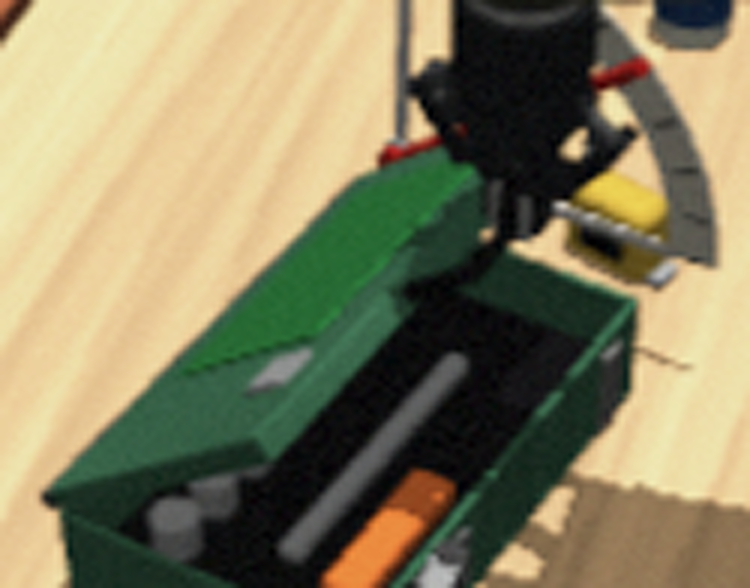

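Run:
```python
from ang import *
import pickle,cv2
p,o=pickle.load(open('w15.pkl','rb'));p14,_=pickle.load(open('w14.pkl','rb'))
L=np.linspace(.01,.235,600)
def line(u,y,n,pc,off,a):
    q=proj(world(np.array([pt(a,l,y,n) for l in L]),h),'wrist',pc)+off
    k=np.hypot(*(q-u).T).argmin();k=min(max(k,1),598);t=q[k+1]-q[k-1];t/=np.hypot(*t);e=np.array(u)-q[k];return e[0]*t[1]-e[1]*t[0]
from scipy.optimize import brentq
def sol(*A):
    try: return round(brentq(lambda a:line(*A,a),.5,.95),4)
    except Exception as e: return None
for off in ((0,0),(.4,-3),(1,-1)):
    print(off,'lid',sol((402.2,358.1),-.14,.01,p,off),sol((426.9,335.7),-.14,.01,p,off),'w14 2nd',sol((380+263/5.5,260+318/4.2),-.14,.01,p14,off),'ptr',sol((409.5,362.9),-.178,.004,p,off))
i=cv2.imread('pics/side15f.png')
cv2.imwrite("pics/s15b.png",cv2.resize(i[190:245,240:310],None,fx=11,fy=11,interpolation=cv2.INTER_CUBIC))
```

```text
(0, 0) lid 0.7142 0.7181 w14 2nd 0.6929 ptr 0.7178
(0.4, -3) lid 0.7271 0.7358 w14 2nd 0.7116 ptr 0.7351
(1, -1) lid 0.7147 0.7183 w14 2nd 0.6935 ptr 0.7182
```

View pics/s15b.png

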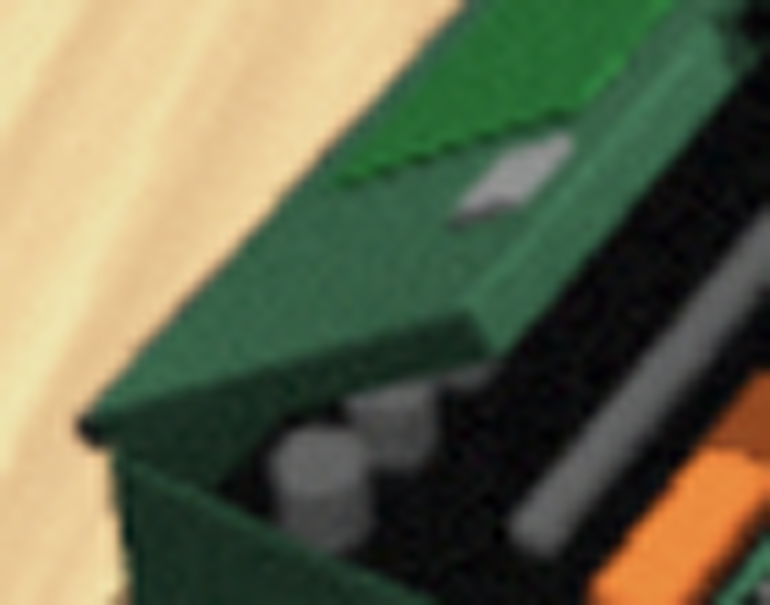

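Run:
```python
from workcell import ctrl
o=ctrl.get_obs();print(o['clock'],o['tcp_pos'],o['ft_force'],o['gripper_width'])
print(ctrl.hand_in())
```

```text
10.1333 [0.49373076 0.02382984 0.23352687] [-4.07344903  3.35493419  1.10432017] 0.009878733003429766
the job is handed in; nothing more can be done
None
```

I swung the hasp clear of the lid to about 1.76 rad. I then gripped the bar handle and lifted the lid to the pointer, and handed in at 10.1 s with the fingers still holding it still (about 5 N at the wrist).

**Last checks**
- **Wrist camera:** this was the best view, with lid edge and pointer in the same picture. The lid read about 0.716 rad and the pointer about 0.718.
- **Side camera:** by my estimate the lid read about 0.72–0.73 and the pointer about 0.72.
- **Arm position:** the tool position gave a lid angle of 0.726–0.747, depending on how much the bar slipped in the grip. That is slightly above the camera readings.
- **Scene camera:** before my last small lift it put the lid about 0.035 below the pointer. I did not measure with it again because it is too insensitive to this angle to count for much.

The pointer showed no movement in the side pictures. I saw no bystander shift, but I did not check each one in a last picture. The fingertips looked about 25 mm higher than the reported TCP in the pictures, so I set the grip heights from the images. During the lift the wrist force peaked at about 19 N. I eased that off before the final adjustment.

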